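Set out the sampling kit round the timer and the cup

TASK

Set out the sampling kit, left and right as the robot sees them: on the yellow mat stand the blue-capped jar in the ring to the left of the timer and the tall grey bottle in the ring to the right of the timer, and lay the spare blue cap, open side down, squarely on top of the jar. On the green mat stand the vial in the ring to the left of the metal cup and the black stopper, narrow end down, in the ring to the right of the cup. Everything is upright and centred in its ring, and the loose dropper and marker stay where they are.

Things in the scene. Friction and masses are not known exactly. Their poses are not given: they have to be found in the camera images.
- jar_mid (a point): Sample jar: cylindrical grey-beige jar, 60 mm diameter body up to 123 mm, bright blue screw cap (fixed) 55 mm across with flat top, 149 mm high overall, 0.3 kg. Loose. Grip the round body just under the cap. Starts on a pale blue liner 2 mm thick. Origin half-way up on its axis, z along the axis (up at the start).
- bottle_mid (a point): Rinse bottle: tall grey translucent plastic bottle with sloping shoulders and a grey screw cap (fixed), body 68 mm diameter, 176 mm high, about 0.1 kg; the cap is 41 mm across and takes up the top 22 mm. Loose. Grip the cap or the body. Starts on a pale blue liner 2 mm thick. Origin half-way up on its axis, z along the axis (up at the start).
- vial_mid (a point): Vial: small grey-beige plastic bottle with white screw cap (fixed), body 37 mm diameter, 85 mm high, about 0.05 kg. Loose. Grip the body. Starts on a pale blue liner 2 mm thick. Origin half-way up on its axis, z along the axis (up at the start).
- stopper_mid (a point): Black rubber stopper, a stubby cone standing on its narrow end, 31 mm across at the top, 26 mm high. Loose. Starts on a pale blue liner 2 mm thick. Origin half-way up on its axis, z along the axis (up at the start).
- cap_mid (a point): Spare dark blue screw cap, 53 mm diameter, 26 mm high, lying open side down. Loose. Starts on a pale blue liner 2 mm thick. Origin half-way up on its axis, z along the axis (up at the start).
- yellow_mat: Yellow mat, 100 x 290 mm, 3 mm thick, fixed to the bench. A white twist timer (68 mm across, 47 mm high) is fixed at its centre; two white rings with black outline, 84 mm across, at (x, y) = (0, 0.095) m (left ring as the robot sees it) and (0, -0.095) m (right ring). Origin: centre of the underside; x points away from the robot, y to its left; turned at most 7 degrees. On the left or right of the bench.
- green_mat: Green mat, 100 x 290 mm, 3 mm thick, fixed to the bench. An open white-grey metal cup (74 mm across, 90 mm high) is fixed at its centre; two white rings with black outline, 84 mm across, at (x, y) = (0, 0.095) m (left ring as the robot sees it) and (0, -0.095) m (right ring). Origin: centre of the underside; x points away from the robot, y to its left; turned at most 7 degrees. On the left or right of the bench.
- dropper: Bystander, not to be moved: glass dropper with red bulb, 158 mm long, 20 mm thick, lying pointing away from the robot between the two mats. Origin: centre of its underside, x along it.
- tweezers: Bystander, stuck to the bench: steel tweezers, 129 x 16 x 9 mm, lying crosswise near the front edge of the bench. Origin: centre of the underside, x along it.
- marker: Bystander, not to be moved: felt marker, 136 mm long, 13 mm thick, lying crosswise near the front edge of the bench. Origin: centre of the underside, x along it.

How it is judged:
At the end, for the whole second after the job is handed in: Jar, bottle, vial and stopper stand upright (0.15 rad), each axis within 14 mm in the mat's x and in its y of the centre of the stated ring; the spare cap lies open side down on the jar, level and centred within 12 mm; all at rest (x of jar_mid in the frame of yellow_mat between -0.014 and 0.014 m and y of jar_mid in the frame of yellow_mat between 0.081 and 0.109 m and z of jar_mid in the frame of yellow_mat between 0.0695 and 0.0855 m and angle between each of jar_mid, bottle_mid, vial_mid, stopper_mid, cap_mid's own z axis and vertical below 0.15 rad and x of bottle_mid in the frame of yellow_mat between -0.014 and 0.014 m and y of bottle_mid in the frame of yellow_mat between -0.109 and -0.081 m and z of bottle_mid in the frame of yellow_mat between 0.083 and 0.099 m and x of vial_mid in the frame of green_mat between -0.014 and 0.014 m and y of vial_mid in the frame of green_mat between 0.081 and 0.109 m and z of vial_mid in the frame of green_mat between 0.0375 and 0.0535 m and x of stopper_mid in the frame of green_mat between -0.014 and 0.014 m and y of stopper_mid in the frame of green_mat between -0.109 and -0.081 m and z of stopper_mid in the frame of green_mat between 0.008 and 0.024 m and horizontal distance between cap_mid and jar_mid below 0.012 m and z of cap_mid in the frame of yellow_mat between 0.157 and 0.173 m and linear speed of each of jar, bottle, vial, stopper, cap below 0.02 m/s); the robot touches nothing.
It fails at once if the dropper is moved more than 20 mm (distance of dropper from where it was at the start of the episode above 0.02 m).
It fails at once if the marker is moved more than 20 mm (distance of marker from where it was at the start of the episode above 0.02 m).
It also fails if it takes over 112 s, if anything falls off the work surface, if the arm or the gripper's body presses on something with over 40 N, if the wrist force passes 120 N, or if a joint passes its speed limit or range.

ROBOT

A 6-joint arm with a two-finger parallel gripper is mounted at the origin on a cart in front of the work surface, level with it; the furniture and walls round the work are solid. World frame = base frame: x ahead of the robot, y to its left, z up, the work surface at z = 0. Lengths are in m, angles in rad, forces in N, time in s.
With the tool pointing down it reaches from about 0.275 to 0.825 m from the base axis. Payload 5.2 kg.
Tool frame: the origin (TCP) lies midway between the tips of the shut fingers; the grasp point (between the pads) lies 19 mm behind it (grip_point_offset is the distance from the TCP to the grasp point, in m); x points along the fingers, y is the direction in which the jaws open and shut, and the axes are right-handed (so a half turn about x gives the same grasp; the last joint's range is limited). The gripper opens to 93 mm and grips with 3 to 60 N. Pads are 15 mm wide; open, the fingers measure 128 mm over their backs; the gripper's body (75 mm by 188 mm) begins 65 mm behind the grasp point.
Start: joints at [0.898, 0.259, 1.535, -0, 1.348, -0.203], TCP at [0.249, 0.49, 0.192] pointing down, gripper open.
Joint ranges: [-3.14, 3.14], [-0.91, 2.08], [0.19, 2.58], [-1.22, 4.36], [0.22, 2.71], [-3.12, 3.12]. Speed limits (rad/s): [2.57, 2.57, 3.14, 3.14, 3.14, 3.14].

INTERFACE

Orientations are given as a unit quaternion [x, y, z, w].
In Python, from rig import * gives the robot as it stands.
- The arm moves only by the tool apply_moves, never from a script. Its argument "motion" is a list of rows, each a list of 4 numbers: the shift along the tool's x, y, z in cm, then the turn about the tool's x in degrees. In form: [[dx, dy, dz, roll], ...]. A call has exactly 8 rows; each row is the pose to reach, as a shift and turn from the pose commanded when the call began, along the tool's axes at that moment; what a row does not reach only later rows make up. A row lasts 1/8 s, in which the tool goes at most 62.5 mm and 10.7 degrees, less where a joint would pass 70% of its speed; a pose out of reach is approached as far as the arm can. A call with a gripper value outside its range is refused whole. "grip" is the finger opening in cm, from 0 to 9.3, set as the call begins (left out, the last holds). The fingers move at their own pace and stop on an object; "force" is the grip in N (left out, the last holds). Time passes only in rows, so rows that repeat a pose let the fingers close, or fill a call up. It gives the time, the measured TCP pose, the force and the opening at its end, in the units of the state.
- read_state(): the state, without advancing time (a new reading comes with each control period).
- capture(name): name is "side" or "top" or "wrist"; returns a dict with "color" (480x640x3 uint8, red, green, blue), "depth" (480x640 float32, m along the optical axis (not along the pixel's ray), 0 where there is no reading), "K" (3x3 intrinsics, pixels), "D" ([k1, k2, p1, p2, k3] as OpenCV has them; the pictures are not rectified), "R" (3x3) and "t" (3): a world point X has camera coordinates R X + t. Camera axes: x right, y down, z forward; pixel columns grow to the right and rows downward; lengths in m; the calibration is good to about 2 mm. A picture is of the moment at which its call begins.
- hand_in(): hands the job in, once; it reports no verdict.
The state is a dict: "time": time; "q": joint angles; "qvel": joint speeds; "joint_torque": joint torques, N m; "position": TCP position; "tcp_rot": TCP orientation; "wrist_force": force on the tool from outside, world axes, zero at the start; "wrist_torque": the same for the moment, N m; "width": finger opening in m.
Only numpy, scipy, OpenCV 4.12 (cv2) and the standard library are available. Lean on these libraries where they do the work, as an engineer would, in place of code of your own. Each camera call takes 0.05 s, during which the arm holds its last target.

## Working session

There is one attempt and no reset: what is moved stays moved. The work goes in short steps, Python scripts to look and compute and a tool call to move; the robot and the scene stay as the last step left them, time stands still between calls to the robot, and variables do not carry over. Pictures are saved under pics/ and viewed, and the job is handed in when it is done.

Besides the shell and the picture viewer there is one more tool, called by a JSON object that holds its "fn" and its "kwargs". apply_moves: Moves the arm, as the interface text tells. Its arguments: {"type":"object","properties":{"motion":{"type":"array","items":{"type":"array","items":{"type":"number"}}},"grip":{"type":"number"},"force":{"type":"number"}},"required":["motion"]}

```bash
ls; mkdir -p pics; python3 - <<'E'
from rig import *
import cv2,numpy as np
s=read_state();print({k:np.round(v,3) for k,v in s.items()})
for n in("top","side"):
    c=capture(n);cv2.imwrite(f"pics/{n}0.png",c["color"][:,:,::-1]);np.savez(f"{n}0.npz",**c)
    print(n,c["K"],c["D"],c["R"],c["t"])
E
```

```text
pics
{'time': np.float64(0.0), 'q': array([ 0.898,  0.259,  1.536,  0.   ,  1.348, -0.203]), 'qvel': array([-0.001, -0.001, -0.   , -0.001, -0.002, -0.   ]), 'joint_torque': array([-0.0000e+00, -4.3730e+01, -2.8401e+01,  7.2000e-02,  4.1000e-02,
       -0.0000e+00]), 'position': array([0.249, 0.49 , 0.192]), 'tcp_rot': array([ 0.164,  0.688, -0.165,  0.687]), 'wrist_force': array([ 0.302,  0.265, -0.357]), 'wrist_torque': array([-0.082, -0.029, -0.003]), 'width': np.float64(0.093)}
top [[433.74094519   0.         318.39393262]
 [  0.         433.74094519 236.47678916]
 [  0.           0.           1.        ]] [-0.00086105  0.          0.          0.          0.        ] [[-0.02615115 -0.99959045  0.01162089]
 [-0.99175738  0.02448408 -0.12576895]
 [ 0.12543292 -0.0148141  -0.99199149]] [-0.00247237  0.48742696  0.87542854]
side [[520.26901628   0.         323.43485103]
 [  0.         520.26901628 241.20291312]
 [  0.           0.           1.        ]] [-0.05833689  0.          0.          0.          0.        ] [[-0.94556396 -0.3242603  -0.02764149]
 [-0.10392407  0.38135252 -0.91856956]
 [ 0.3083968  -0.86569366 -0.39429165]] [0.44105375 0.13582685 1.09339692]
```

View pics/top0.png

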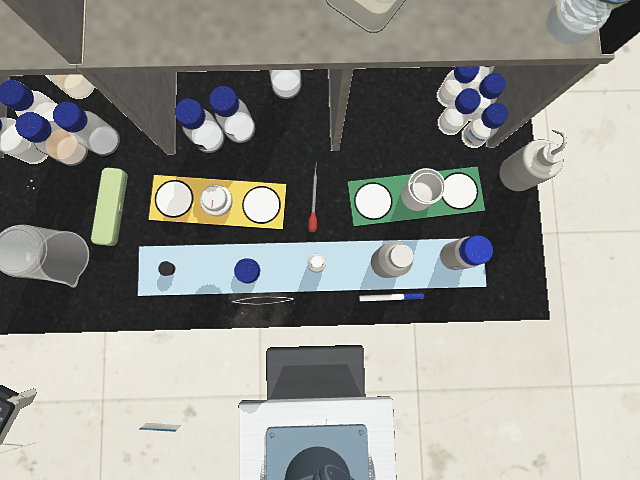

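View pics/side0.png

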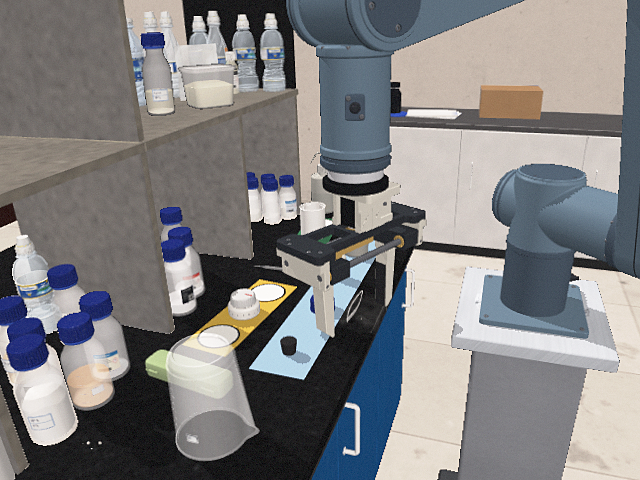

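The top view shows, from left to right on the liner: stopper (167,269), spare cap (247,270), vial (316,262), bottle (400,258) and jar (476,250). The yellow mat is on the left and the green mat on the right, with the dropper at (314,195) and the marker at (392,297). Next I measure these.

```bash
cat > h.py <<'E'
import numpy as np,cv2
from scipy.spatial.transform import Rotation as Rn
def ray(c,u,v,z):
    p=cv2.undistortPoints(np.array([[[u,v]]],float),c["K"],c["D"])[0,0]
    R=c["R"];t=c["t"];o=-R.T@t;d=R.T@np.array([p[0],p[1],1.]);return o+d*(z-o[2])/d[2]
def cloud(c):
    g=np.stack(np.meshgrid(np.arange(640),np.arange(480)),-1).reshape(-1,1,2).astype(float)
    p=cv2.undistortPoints(g,c["K"],c["D"])[:,0];d=c["depth"].reshape(-1,1)
    P=np.hstack([p,np.ones_like(d)])*d
    X=(P-c["t"])@c["R"];X[d[:,0]==0]=np.nan
    return X.reshape(480,640,3)
def circ(P):
    A=np.c_[2*P[:,:2],np.ones(len(P))];s=np.linalg.lstsq(A,(P[:,:2]**2).sum(1),rcond=None)[0]
    return s[:2],np.sqrt(s[2]+s[:2]@s[:2])
E
python3 - <<'E'
from h import *
c=dict(np.load("top0.npz"));X=cloud(c)
im=c["color"][:,:,::-1]
cv2.imwrite("pics/cropL.png",cv2.resize(im[165:305,130:330],None,fx=4,fy=4,interpolation=cv2.INTER_CUBIC))
cv2.imwrite("pics/cropR.png",cv2.resize(im[160:310,300:500],None,fx=4,fy=4,interpolation=cv2.INTER_CUBIC))
for n,u,v in [("stop",167,269),("cap",247,270),("vial",316,262),("bot",400,256),("jar",478,250),("ringYL",174,198),("ringYR",262,205),("timer",216,200),("ringGL",374,201),("ringGR",460,190),("cuprim",426,172),("bench",300,230),("liner",200,260),
 ("divL",170,150),("divM",335,150),("divR",492,143),("shelfL",175,66),("shelfR",345,66),("bott",225,98),("bott",190,108),("pump",540,150),("drop",314,222),("dropt",316,165),("beaker",60,235),("green",108,200),("mark",380,297)]:
    print(n,X[v,u].round(3))
E
```

```text
stop [0.427 0.3   0.028]
cap [0.421 0.135 0.03 ]
vial [ 0.43  -0.008  0.086]
bot [ 0.431 -0.153  0.18 ]
jar [ 0.44  -0.301  0.153]
ringYL [0.582 0.295 0.006]
ringYR [0.562 0.105 0.004]
timer [0.566 0.194 0.05 ]
ringGL [ 0.565 -0.138  0.005]
ringGR [ 0.585 -0.327  0.006]
cuprim [ 0.608 -0.236  0.075]
bench [0.506 0.024 0.   ]
liner [0.446 0.238 0.003]
divL [0.682 0.298 0.028]
divM [ 0.681 -0.057  0.007]
divR [ 0.684 -0.398  0.024]
shelfL [0.676 0.175 0.383]
shelfR [ 0.676 -0.052  0.376]
bott [0.736 0.154 0.158]
bott [0.719 0.22  0.154]
pump [ 0.628 -0.438  0.14 ]
drop [ 0.52  -0.007  0.02 ]
dropt [ 0.649 -0.014  0.003]
beaker [0.497 0.494 0.078]
green [0.575 0.424 0.033]
mark [ 0.358 -0.141  0.013]
```

```bash
python3 - <<'E'
from h import *
c=dict(np.load("top0.npz"));X=cloud(c);hsv=cv2.cvtColor(c["color"],cv2.COLOR_RGB2HSV)
# top faces by height band in a window (u0,u1,v0,v1)
for n,w,z in [("stop",(150,185,255,285),.028),("cap",(228,268,250,290),.028),("vial",(300,335,245,285),.087),("bot",(370,430,230,285),.178),("jar",(435,500,225,280),.151),("timer",(195,240,180,220),.050),("cup",(395,450,160,220),.093)]:
    s=X[w[2]:w[3],w[0]:w[1]].reshape(-1,3);m=abs(s[:,2]-z)<.006;p=s[m]
    if len(p)<5:print(n,len(p),np.nanmax(s[:,2]));continue
    h=cv2.convexHull(p[:,:2].astype(np.float32))[:,0]
    (cx,cy),r=cv2.minEnclosingCircle(p[:,:2].astype(np.float32))
    print(n,len(p),"fit",np.round(circ(h)[0],4),round(2*circ(h)[1],4),"enc",round(cx,4),round(cy,4),round(2*r,4),"z",np.median(p[:,2]).round(4))
# mats
for n,lo,hi,u0,u1 in [("Y",(20,100,80),(32,255,255),140,300),("G",(45,60,40),(85,255,255),340,500)]:
    m=cv2.inRange(hsv,lo,hi);m[:160]=0;m[235:]=0;m[:,:u0]=0;m[:,u1:]=0
    pts=np.argwhere(m>0);W=np.array([ray(c,u,v,.003)[:2] for v,u in pts])
    r=cv2.minAreaRect(W.astype(np.float32));print(n,r,cv2.boxPoints(r).round(3).tolist())
# white discs
for n,u,v in [("YL",174,198),("YR",262,205),("GL",374,201),("GR",460,190)]:
    g=c["color"].min(2);m=(g>200).astype(np.uint8);_,l=cv2.connectedComponents(m);k=l[v,u]
    q=np.argwhere(l==k);W=np.array([ray(c,b,a,.003)[:2] for a,b in q]).astype(np.float32)
    h=cv2.convexHull(W)[:,0];print(n,len(q),circ(h)[0].round(4),circ(h)[1]*2)
E
```

```text
stop 179 fit [0.4294 0.3033] 0.0301 enc 0.4295 0.3033 0.0313 z 0.0287
cap 471 fit [0.4211 0.1367] 0.0496 enc 0.4212 0.1371 0.0507 z 0.0285
vial 124 fit [ 0.4319 -0.009 ] 0.0236 enc 0.4319 -0.0089 0.0247 z 0.0879
bot 425 fit [ 0.4315 -0.1567] 0.0396 enc 0.432 -0.1568 0.0407 z 0.179
jar 660 fit [ 0.4412 -0.3018] 0.052 enc 0.4413 -0.302 0.0531 z 0.1515
timer 466 fit [0.5722 0.2012] 0.05 enc 0.572 0.2013 0.0515 z 0.0491
cup 260 fit [ 0.5759 -0.2305] 0.0728 enc 0.5753 -0.2304 0.0747 z 0.0921
Y ((0.5728262662887573, 0.20206478238105774), (0.2911725640296936, 0.10037881135940552), 84.5408706665039) [[0.5090000033378601, 0.06199999898672104], [0.609000027179718, 0.052000001072883606], [0.6370000243186951, 0.34200000762939453], [0.5370000004768372, 0.35199999809265137]]
G ((0.5755962133407593, -0.23004388809204102), (0.10098597407341003, 0.2918950319290161), 5.464187145233154) [[0.5109999775886536, -0.09000000357627869], [0.5389999747276306, -0.3799999952316284], [0.6399999856948853, -0.3709999918937683], [0.6119999885559082, -0.07999999821186066]]
YL 916 [0.5821 0.2971] 0.07376868672977378
YR 932 [0.5643 0.1075] 0.07461841822745367
GL 926 [ 0.5671 -0.1362] 0.07456983203606361
GR 1335 [ 0.5932 -0.2882] 0.13332922065808314
```

```bash
echo
```

```text
(no output)
```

View pics/cropR.png

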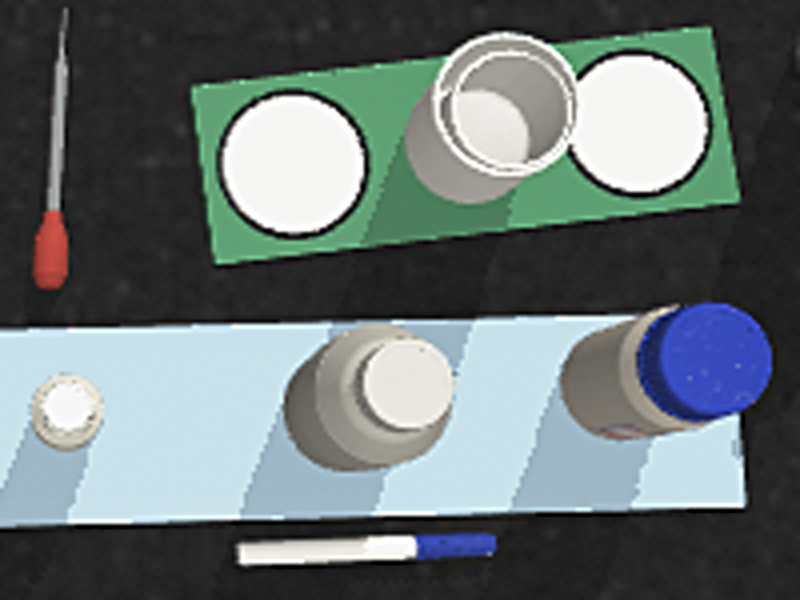

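View pics/cropL.png

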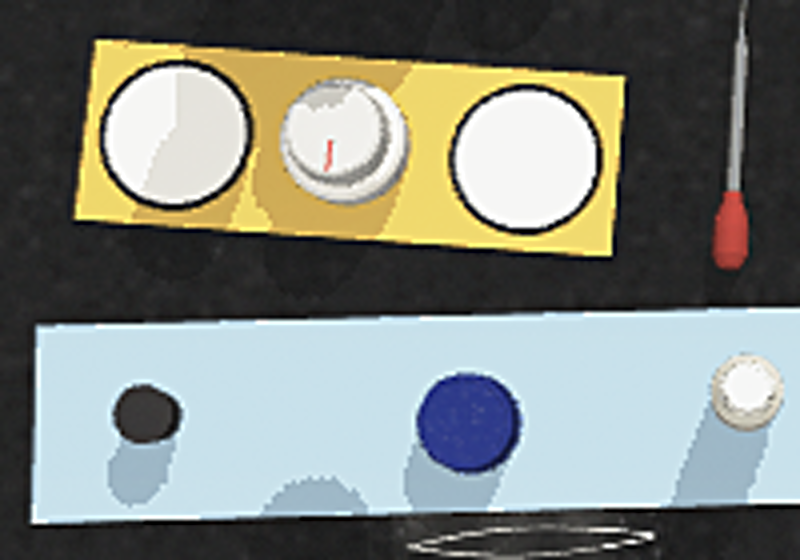

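```bash
cat >> h.py <<'E'
def go(tgt,yaw=None):
    """delta in tool axes cm to tgt (TCP world); prints roll to make jaws at yaw"""
    from rig import read_state
    s=read_state();R=Rn.from_quat(s["tcp_rot"]).as_matrix()
    d=R.T@(np.array(tgt)-s["position"])*100
    a=np.degrees(np.arctan2(R[1,1],R[0,1]))
    print("t",round(float(s["time"]),2),"pos",np.round(s["position"],4),"w",round(float(s["width"]),4),"F",np.round(s["wrist_force"],1),"jaw yaw",round(a,2),"q6",round(float(s["q"][5]),2),"delta cm",np.round(d,2))
    return R
E
python3 - <<'E'
from h import *
R=go((.432,-.157,.24));print(R.round(3))
c=dict(np.load("top0.npz"));X=cloud(c).reshape(-1,3);X=X[~np.isnan(X).any(1)]
m=(X[:,0]<.70)&(X[:,0]>.62)&(abs(X[:,1])<.42)&(X[:,2]>.03)
q=X[m];
for y in np.arange(-.42,.42,.04):
    k=q[(q[:,1]>=y)&(q[:,1]<y+.04)]
    if len(k):print(round(y,2),len(k),k[:,0].min().round(3),k[:,2].min().round(3),k[:,2].max().round(3))
E
```

```text
t 0.1 pos [0.2486 0.49   0.1916] w 0.0932 F [-0.4  0.3 -0.7] jaw yaw 63.08 q6 -0.2 delta cm [ -4.78 -49.4   45.64]
[[-0.001  0.453  0.892]
 [-0.001  0.892 -0.453]
 [-1.    -0.002 -0.   ]]
-0.42 3178 0.62 0.03 0.457
-0.38 2175 0.674 0.03 0.481
-0.34 809 0.675 0.033 0.477
-0.3 668 0.675 0.367 0.387
-0.26 659 0.675 0.366 0.387
-0.22 669 0.675 0.368 0.387
-0.18 665 0.675 0.368 0.387
-0.14 671 0.674 0.368 0.388
-0.1 888 0.675 0.031 0.387
-0.06 1244 0.675 0.032 0.387
-0.02 682 0.675 0.368 0.387
0.02 674 0.675 0.368 0.388
0.06 683 0.675 0.368 0.387
0.1 678 0.675 0.368 0.387
0.14 688 0.675 0.368 0.387
0.18 1123 0.675 0.03 0.387
0.22 1002 0.675 0.03 0.387
0.26 2510 0.675 0.03 0.511
0.3 1859 0.674 0.03 0.513
0.34 708 0.674 0.368 0.387
0.38 586 0.62 0.03 0.387
```

{"fn": "apply_moves", "kwargs": {"motion": [[-2,-3,2.8,-3.4],[-4.8,-7,6.5,-6.8],[-4.8,-11,10.2,-10.2],[-4.8,-15,13.9,-13.6],[-4.8,-19,17.6,-17],[-4.8,-23,21.2,-20.4],[-4.8,-27,24.9,-23.8],[-4.8,-31,28.6,-27]], "grip": 9.3, "force": 20}}

```text
time: 1.1
position: [0.3636, 0.0829, 0.2403]
tcp_rot: [-0.001, 0.707, 0.001, 0.707]
wrist_force: [1.9, -0.5, -0.1]
width: 0.0926
```

```bash
python3 -c "
from h import *
go((.4318,-.1568,.154))"
```

```text
t 1.1 pos [0.3636 0.0829 0.2403] w 0.0926 F [ 1.9 -0.5 -0.1] jaw yaw 90.2 q6 -1.65 delta cm [  8.63 -24.     6.73]
```

{"fn": "apply_moves", "kwargs": {"motion": [[0,-4,1.2,0],[0,-9,2.6,0],[0,-14,4,0],[0,-19,5.4,0],[0,-23,6.7,0],[0,-24,6.8,0],[0,-24,6.8,0],[0,-24,6.8,0]]}}

```text
time: 2.1
position: [0.4316, -0.1539, 0.2403]
tcp_rot: [-0.001, 0.707, 0.001, 0.707]
wrist_force: [-1.3, -0.1, -0.6]
width: 0.0931
```

```bash
python3 - <<'E'
from h import *
from rig import *
go((.4318,-.1568,.154))
c=capture("wrist");cv2.imwrite("pics/w1.png",c["color"][:,:,::-1]);X=cloud(c).reshape(-1,3)
m=(abs(X[:,2]-.178)<.006)&(np.hypot(X[:,0]-.432,X[:,1]+.157)<.04);h=cv2.convexHull(X[m][:,:2].astype(np.float32))[:,0];print(m.sum(),circ(h))
E
```

```text
t 2.1 pos [ 0.4316 -0.1539  0.2403] w 0.0931 F [-1.3 -0.1 -0.6] jaw yaw 90.14 q6 -2.16 delta cm [ 8.63 -0.29  0.03]
2629 (array([ 0.43199416, -0.15733926]), np.float64(0.020062233020885237))
```

View pics/w1.png

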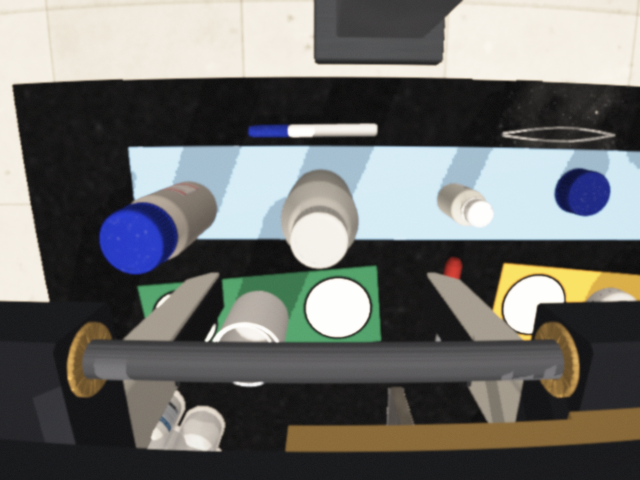

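{"fn": "apply_moves", "kwargs": {"motion": [[2,-0.1,0,0],[4.5,-0.1,0,0],[7,-0.1,0,0],[8.6,-0.1,0,0],[8.6,-0.1,0,0],[8.6,-0.1,0,0],[8.6,-0.1,0,0],[8.6,-0.1,0,0]]}}

```text
time: 3.15
position: [0.4323, -0.1565, 0.155]
tcp_rot: [-0.001, 0.707, 0.0, 0.707]
wrist_force: [0.6, 0.1, 0.8]
width: 0.0933
```

{"fn": "apply_moves", "kwargs": {"motion": [[0,0,0,0],[0,0,0,0],[0,0,0,0],[0,0,0,0],[0,0,0,0],[0,0,0,0],[0,0,0,0],[0,0,0,0]], "grip": 3, "force": 20}}

```text
time: 4.15
position: [0.432, -0.1564, 0.1544]
tcp_rot: [-0.001, 0.707, 0.0, 0.707]
wrist_force: [-0.0, 0.4, -0.2]
width: 0.0301
```

```bash
python3 -c "
from h import *
go((.5643,.1075,.30))"
```

```text
t 4.15 pos [ 0.432  -0.1564  0.1544] w 0.0301 F [-0.   0.4 -0.2] jaw yaw 90.08 q6 -2.16 delta cm [-14.56  26.37  13.27]
```

```bash
python3 - <<'E'
from h import *
from rig import *
for n in("side","wrist"):
    c=capture(n);cv2.imwrite(f"pics/{n}2.png",c["color"][:,:,::-1])
E
```

```text
(no output)
```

View pics/side2.png

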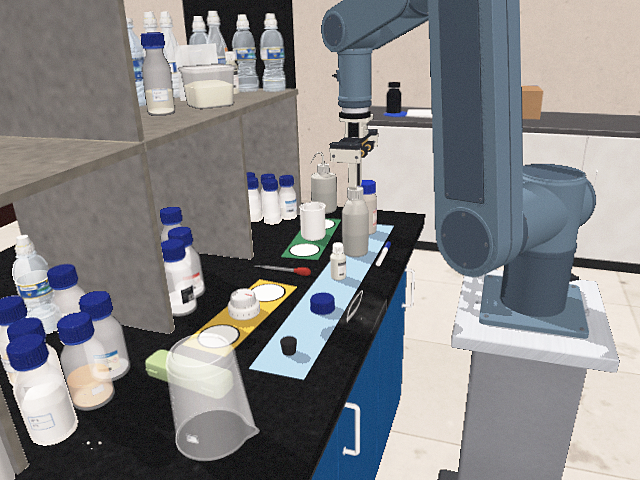

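View pics/wrist2.png

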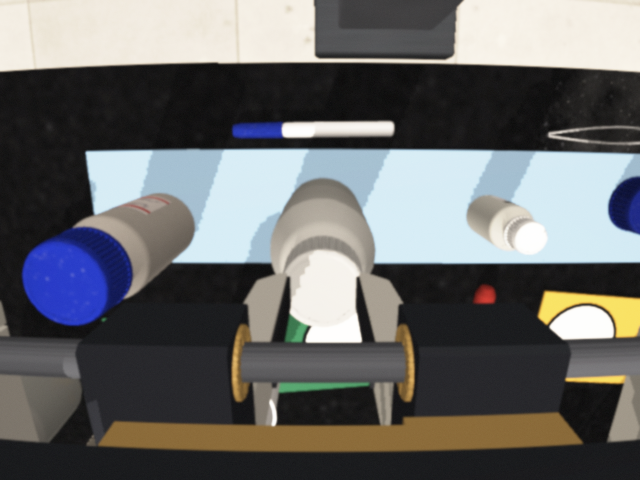

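```bash
python3 - <<'E'
from h import *
from rig import *
c=capture("wrist");X=cloud(c)
for v in range(250,340,10): print(v,[tuple(X[v,u].round(3)) for u in (262,280,300,325,350,370,385)])
x=X.reshape(-1,3);m=(abs(x[:,2]-.178)<.006)&(np.hypot(x[:,0]-.432,x[:,1]+.157)<.04);h=cv2.convexHull(x[m][:,:2].astype(np.float32))[:,0];print(m.sum(),circ(h))
c=capture("side");cv2.imwrite("pics/s3.png",cv2.resize(c["color"][100:280,300:420,::-1],None,fx=4.4,fy=3.3))
cv2.imwrite("pics/s3.png",cv2.resize(c["color"][120:270,300:420,::-1],None,fx=4,fy=4,interpolation=cv2.INTER_CUBIC))
E
```

```text
250 [(np.float64(0.468), np.float64(-0.214), np.float64(0.002)), (np.float64(0.424), np.float64(-0.181), np.float64(0.142)), (np.float64(0.416), np.float64(-0.168), np.float64(0.168)), (np.float64(0.413), np.float64(-0.156), np.float64(0.179)), (np.float64(0.418), np.float64(-0.144), np.float64(0.164)), (np.float64(0.428), np.float64(-0.129), np.float64(0.132)), (np.float64(0.468), np.float64(-0.099), np.float64(0.003))]
260 [(np.float64(0.477), np.float64(-0.214), np.float64(0.003)), (np.float64(0.43), np.float64(-0.181), np.float64(0.144)), (np.float64(0.417), np.float64(-0.167), np.float64(0.18)), (np.float64(0.418), np.float64(-0.156), np.float64(0.179)), (np.float64(0.418), np.float64(-0.144), np.float64(0.179)), (np.float64(0.433), np.float64(-0.129), np.float64(0.133)), (np.float64(0.477), np.float64(-0.098), np.float64(0.003))]
270 [(np.float64(0.488), np.float64(-0.215), np.float64(0.001)), (np.float64(0.436), np.float64(-0.181), np.float64(0.143)), (np.float64(0.423), np.float64(-0.168), np.float64(0.179)), (np.float64(0.423), np.float64(-0.156), np.float64(0.178)), (np.flo
[... 2083 characters left out ...]
156), np.float64(0.178)), (np.float64(0.538), np.float64(-0.13), np.float64(0.005)), (np.float64(0.424), np.float64(-0.141), np.float64(0.225)), (np.float64(0.423), np.float64(-0.136), np.float64(0.227))]
330 [(np.float64(0.423), np.float64(-0.177), np.float64(0.234)), (np.float64(0.428), np.float64(-0.172), np.float64(0.225)), (np.float64(0.55), np.float64(-0.179), np.float64(0.004)), (np.float64(0.549), np.float64(-0.155), np.float64(0.005)), (np.float64(0.55), np.float64(-0.13), np.float64(0.004)), (np.float64(0.425), np.float64(-0.141), np.float64(0.23)), (np.float64(0.423), np.float64(-0.137), np.float64(0.235))]
4996 (array([ 0.43165593, -0.15742699]), np.float64(0.020647394712251955))
```

View pics/s3.png

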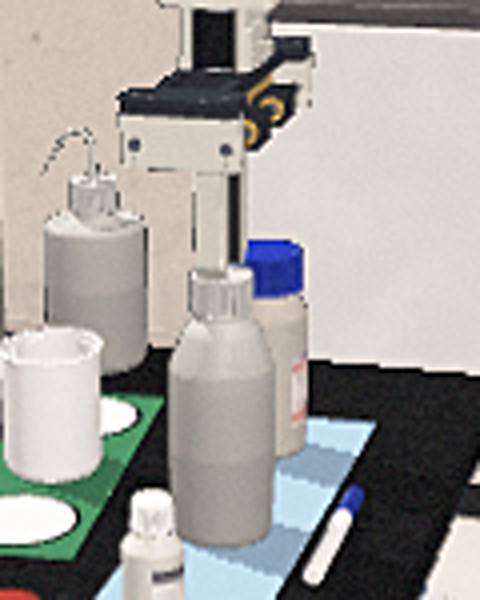

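```bash
python3 - <<'E'
from h import *
c=dict(np.load("side0.npz"));X=cloud(c)
for u,v in [(322,325),(326,328),(326,332),(326,335),(330,335),(386,300),(388,303),(389,306)]: print(u,v,X[v,u].round(3),c["color"][v,u])
from rig import *
c=capture("side");X=cloud(c)
for v in range(160,200,3): print(v,[tuple(X[v,u].round(3).tolist()) for u in (350,355,359)])
E
```

```text
322 325 [0.274 0.547 0.237] [174 165 157]
326 328 [0.268 0.549 0.235] [218 210 198]
326 332 [0.268 0.55  0.23 ] [217 206 189]
326 335 [0.382 0.229 0.001] [137 159 182]
330 335 [0.265 0.543 0.222] [174 166 152]
386 300 [0.218 0.451 0.226] [202 196 181]
388 303 [0.216 0.448 0.22 ] [174 165 153]
389 306 [ 0.348 -0.202 -0.171] [ 24  69 116]
160 [(0.418, -0.068, 0.272), (0.407, -0.071, 0.272), (0.397, -0.069, 0.273)]
163 [(0.435, -0.126, 0.249), (0.408, -0.073, 0.264), (0.398, -0.072, 0.265)]
166 [(0.434, -0.121, 0.243), (0.424, -0.128, 0.242), (0.426, -0.172, 0.23)]
169 [(0.436, -0.127, 0.234), (0.423, -0.125, 0.236), (0.426, -0.173, 0.223)]
172 [(0.435, -0.125, 0.227), (0.423, -0.125, 0.228), (0.426, -0.172, 0.215)]
175 [(0.435, -0.124, 0.22), (0.423, -0.125, 0.221), (0.426, -0.173, 0.207)]
178 [(0.436, -0.126, 0.212), (0.424, -0.129, 0.212), (0.426, -0.172, 0.2)]
181 [(0.436, -0.128, 0.204), (0.423, -0.125, 0.206), (0.425, -0.168, 0.193)]
184 [(0.436, -0.128, 0.196), (0.424, -0.127, 0.198), (0.425, -0.169, 0.185)]
187 [(0.435, -0.123, 0.191), (0.423, -0.124, 0.191), (0.425, -0.17, 0.177)]
190 [(0.44, -0.139, 0.178), (0.427, -0.14, 0.178), (0.419, -0.147, 0.177)]
193 [(0.44, -0.14, 0.17), (0.426, -0.136, 0.172), (0.417, -0.139, 0.172)]
196 [(0.438, -0.133, 0.164), (0.426, -0.137, 0.164), (0.418, -0.143, 0.163)]
199 [(0.438, -0.132, 0.157), (0.426, -0.137, 0.156), (0.418, -0.143, 0.155)]
```

The tips sit about 31 mm higher than the reported TCP in both camera views, so the fingers closed above the bottle cap. The bottle hasn't moved. I'll open, go 26 mm lower and grip again.

{"fn": "apply_moves", "kwargs": {"motion": [[0,0,0,0],[0,0,0,0],[0,0,0,0],[1,0,0,0],[2,0,0,0],[2.6,0,0,0],[2.6,0,0,0],[2.6,0,0,0]], "grip": 7}}

```text
time: 5.4
position: [0.4321, -0.1565, 0.1284]
tcp_rot: [-0.001, 0.707, 0.0, 0.707]
wrist_force: [0.7, -0.4, 1.2]
width: 0.0699
```

{"fn": "apply_moves", "kwargs": {"motion": [[0,0,0,0],[0,0,0,0],[0,0,0,0],[0,0,0,0],[0,0,0,0],[0,0,0,0],[0,0,0,0],[0,0,0,0]], "grip": 3, "force": 20}}

```text
time: 6.4
position: [0.4321, -0.1564, 0.1284]
tcp_rot: [-0.001, 0.707, 0.0, 0.707]
wrist_force: [0.1, 0.4, 1.7]
width: 0.0404
```

{"fn": "apply_moves", "kwargs": {"motion": [[-2,0,0,0],[-5,0,0,0],[-8,1,0.5,0],[-10,4,2,0],[-10,8,4,0],[-10,12,6,0],[-10,16,8,0],[-10,20,10,0]]}}

```text
time: 7.4
position: [0.5319, 0.0452, 0.2279]
tcp_rot: [-0.001, 0.707, 0.001, 0.707]
wrist_force: [-0.1, -1.0, -1.1]
width: 0.0402
```

```bash
python3 -c "
from h import *
go((.5643,.1075,.1304))"
```

```text
t 7.4 pos [0.5319 0.0452 0.2279] w 0.0402 F [-0.1 -1.  -1.1] jaw yaw 90.08 q6 -1.7 delta cm [9.74 6.23 3.26]
```

{"fn": "apply_moves", "kwargs": {"motion": [[0,2.5,1.3,0],[0,5,2.6,0],[0,6.3,3.2,0],[1,6.3,3.2,0],[3,6.3,3.2,0],[5.5,6.3,3.2,0],[7.5,6.3,3.2,0],[8.3,6.3,3.2,0]]}}

```text
time: 8.4
position: [0.5621, 0.1057, 0.1435]
tcp_rot: [-0.0, 0.708, -0.0, 0.706]
wrist_force: [-0.4, -0.3, -0.4]
width: 0.0404
```

```bash
python3 -c "
from h import *
go((.5643,.1075,.1304))"
```

```text
t 8.4 pos [0.5621 0.1057 0.1435] w 0.0404 F [-0.4 -0.3 -0.4] jaw yaw 90.02 q6 -1.58 delta cm [1.31 0.18 0.23]
```

{"fn": "apply_moves", "kwargs": {"motion": [[0.4,0.1,0.2,0],[0.8,0.1,0.2,0],[1.1,0.1,0.2,0],[1.3,0.1,0.2,0],[1.3,0.1,0.2,0],[1.3,0.1,0.2,0],[1.3,0.1,0.2,0],[1.3,0.1,0.2,0]]}}

```text
time: 9.4
position: [0.5657, 0.1078, 0.1324]
tcp_rot: [-0.001, 0.707, 0.0, 0.707]
wrist_force: [-0.5, -0.0, -1.4]
width: 0.0404
```

```bash
python3 - <<'E'
from h import *
from rig import *
go((.5643,.1075,.1304))
c=capture("side");cv2.imwrite("pics/s4.png",cv2.resize(c["color"][140:370,180:400,::-1],None,fx=2.6,fy=2.6,interpolation=cv2.INTER_CUBIC))
E
```

```text
t 9.4 pos [0.5657 0.1078 0.1324] w 0.0404 F [-0.5 -0.  -1.4] jaw yaw 90.08 q6 -1.58 delta cm [ 0.2  -0.03 -0.14]
```

View pics/s4.png

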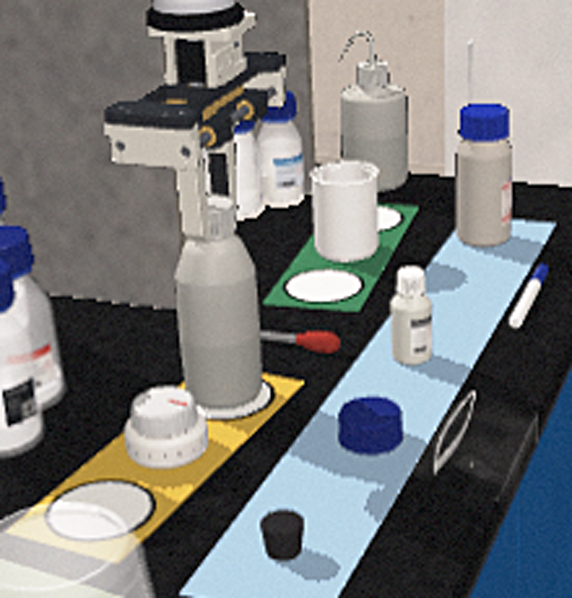

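Upright over the ring and about 3 mm clear of it, so I lower it by 2 mm and release.

{"fn": "apply_moves", "kwargs": {"motion": [[0.1,0,-0.1,0],[0.2,0,-0.1,0],[0.25,0,-0.1,0],[0.25,0,-0.1,0],[0.25,0,-0.1,0],[0.25,0,-0.1,0],[0.25,0,-0.1,0],[0.25,0,-0.1,0]]}}

```text
time: 10.45
position: [0.5646, 0.1078, 0.1299]
tcp_rot: [-0.001, 0.707, 0.001, 0.707]
wrist_force: [-0.2, -1.7, -0.6]
width: 0.0405
```

{"fn": "apply_moves", "kwargs": {"motion": [[0,0,0,0],[0,0,0,0],[0,0,0,0],[-1,0,0,0],[-3,0,0,0],[-5,0,0,0],[-8,0,0,0],[-10,0,0,0]], "grip": 6}}

```text
time: 11.45
position: [0.5652, 0.1079, 0.2322]
tcp_rot: [-0.001, 0.706, 0.001, 0.708]
wrist_force: [0.2, -0.8, 0.3]
width: 0.0597
```

```bash
python3 - <<'E'
from h import *
from rig import *
go((.4412,-.3019,.08))
c=capture("top");cv2.imwrite("pics/t5.png",c["color"][:,:,::-1]);X=cloud(c).reshape(-1,3)
m=(abs(X[:,2]-.179)<.006)&(np.hypot(X[:,0]-.564,X[:,1]-.107)<.05);h=cv2.convexHull(X[m][:,:2].astype(np.float32))[:,0];print(m.sum(),circ(h))
E
```

```text
t 11.45 pos [0.5652 0.1079 0.2322] w 0.0597 F [ 0.2 -0.8  0.3] jaw yaw 90.09 q6 -1.58 delta cm [ 15.19 -40.96 -12.5 ]
245 (array([0.56230141, 0.10464531]), np.float64(0.017717500846371886))
```

View pics/t5.png

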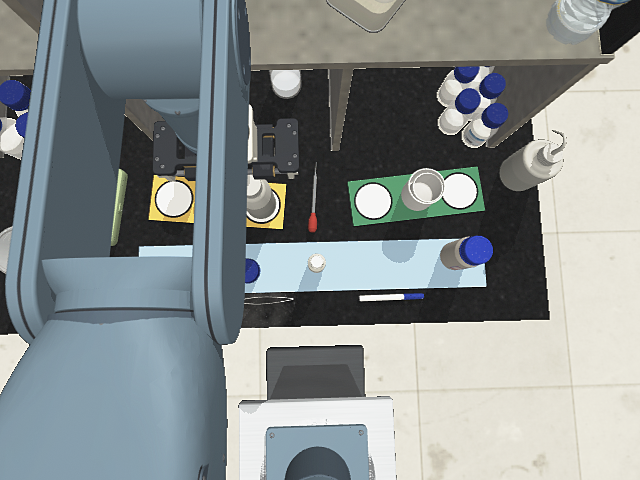

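{"fn": "apply_moves", "kwargs": {"motion": [[0,-4,-1,0],[0,-9,-2.5,0],[0,-14,-4,0],[0,-19,-5.5,0],[0,-24,-7,0],[0,-29,-8.5,0],[0,-34,-10,0],[0,-38,-11.5,0]], "grip": 9.3}}

```text
time: 12.5
position: [0.4494, -0.2743, 0.23]
tcp_rot: [-0.0, 0.707, 0.0, 0.707]
wrist_force: [0.4, -0.1, -0.3]
width: 0.0929
```

```bash
python3 -c "
from h import *
go((.4412,-.3019,.064))"
```

```text
t 12.5 pos [ 0.4494 -0.2743  0.23  ] w 0.0929 F [ 0.4 -0.1 -0.3] jaw yaw 90.03 q6 -2.33 delta cm [16.6  -2.76 -0.82]
```

{"fn": "apply_moves", "kwargs": {"motion": [[0,-2,-0.6,0],[0,-2.8,-0.9,0],[2,-2.8,-0.9,0],[5,-2.8,-0.9,0],[7,-2.8,-0.9,0],[7,-2.8,-0.9,0],[7,-2.8,-0.9,0],[7,-2.8,-0.9,0]]}}

```text
time: 13.5
position: [0.442, -0.3006, 0.1611]
tcp_rot: [-0.001, 0.707, 0.0, 0.708]
wrist_force: [-0.7, 0.1, 0.9]
width: 0.0926
```

```bash
python3 - <<'E'
from h import *
from rig import *
go((.4412,-.3019,.064))
c=capture("wrist");cv2.imwrite("pics/w6.png",c["color"][:,:,::-1]);X=cloud(c).reshape(-1,3)
m=(abs(X[:,2]-.1515)<.006)&(np.hypot(X[:,0]-.441,X[:,1]+.302)<.05);h=cv2.convexHull(X[m][:,:2].astype(np.float32))[:,0];print(m.sum(),circ(h))
c=capture("top");X=cloud(c).reshape(-1,3)
m=(abs(X[:,2]-.179)<.006)&(np.hypot(X[:,0]-.564,X[:,1]-.107)<.05);h=cv2.convexHull(X[m][:,:2].astype(np.float32))[:,0];print("bottle",m.sum(),circ(h))
E
```

```text
t 13.5 pos [ 0.442  -0.3006  0.1611] w 0.0926 F [-0.7  0.1  0.9] jaw yaw 90.11 q6 -2.38 delta cm [ 9.71 -0.12 -0.09]
6621 (array([ 0.441562  , -0.30278786]), np.float64(0.026065949795169772))
bottle 415 (array([0.5638249 , 0.10698728]), np.float64(0.019877572180807396))
```

View pics/w6.png

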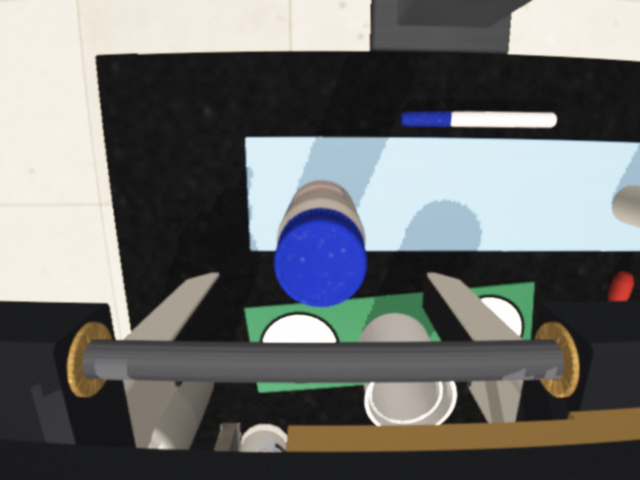

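The jar's cap is centred between the open fingers at (320,258), and the bottle stands within 1 mm of its ring centre. Next, down to the jar.

{"fn": "apply_moves", "kwargs": {"motion": [[2,-0.1,-0.1,0],[5,-0.1,-0.1,0],[8,-0.1,-0.1,0],[9.6,-0.1,-0.1,0],[9.7,-0.1,-0.1,0],[9.7,-0.1,-0.1,0],[9.7,-0.1,-0.1,0],[9.7,-0.1,-0.1,0]]}}

```text
time: 14.6
position: [0.4406, -0.3018, 0.0637]
tcp_rot: [-0.001, 0.707, 0.0, 0.707]
wrist_force: [-0.1, 0.3, 0.6]
width: 0.0931
```

{"fn": "apply_moves", "kwargs": {"motion": [[0,0,0,0],[0,0,0,0],[0,0,0,0],[0,0,0,0],[0,0,0,0],[0,0,0,0],[0,0,0,0],[0,0,0,0]], "grip": 5, "force": 30}}

```text
time: 15.6
position: [0.4402, -0.3014, 0.0628]
tcp_rot: [-0.001, 0.707, 0.0, 0.707]
wrist_force: [0.7, -1.3, -0.6]
width: 0.0581
```

```bash
python3 - <<'E'
from h import *
from rig import *
go((.582,.297,.066))
c=capture("side");cv2.imwrite("pics/s7.png",cv2.resize(c["color"][110:270,280:440,::-1],None,fx=3.6,fy=3.6,interpolation=cv2.INTER_CUBIC))
E
```

```text
t 15.6 pos [ 0.4402 -0.3014  0.0628] w 0.0581 F [ 0.7 -1.3 -0.6] jaw yaw 90.08 q6 -2.38 delta cm [-0.32 59.82 14.26]
```

View pics/s7.png

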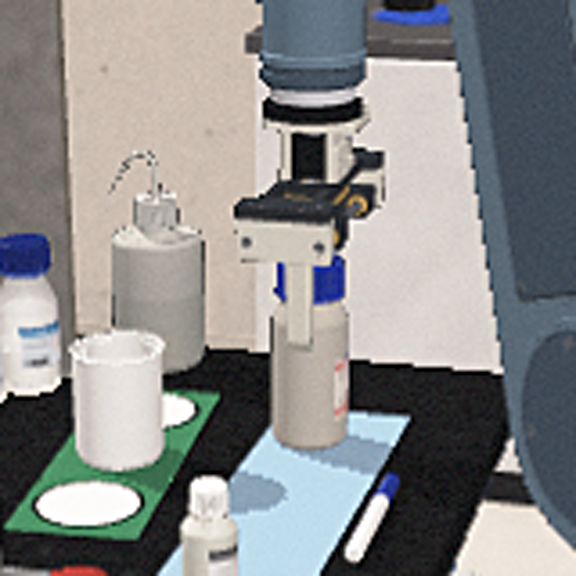

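{"fn": "apply_moves", "kwargs": {"motion": [[-2,0,0,0],[-5,0,0,0],[-9,0,0,0],[-12,2,0,0],[-12,6,0,0],[-12,11,0,0],[-12,16,0,0],[-12,21,0,0]]}}

```text
time: 16.65
position: [0.4391, -0.0894, 0.1824]
tcp_rot: [0.0, 0.707, 0.001, 0.707]
wrist_force: [0.9, -0.4, -3.6]
width: 0.0586
```

{"fn": "apply_moves", "kwargs": {"motion": [[0,5,0,0],[0,10,0,0],[0,15,0,0],[0,20,0,0],[0,25,1,0],[0,30,3,0],[0,34,6,0],[0,37,9,0]]}}

```text
time: 17.65
position: [0.529, 0.2809, 0.1821]
tcp_rot: [-0.001, 0.708, 0.001, 0.707]
wrist_force: [0.2, -0.6, -2.7]
width: 0.0586
```

```bash
python3 -c "
from h import *
go((.5815,.2975,.065))"
```

```text
t 17.65 pos [0.529  0.2809 0.1821] w 0.0586 F [ 0.2 -0.6 -2.7] jaw yaw 90.18 q6 -1.27 delta cm [11.7   1.65  5.27]
```

{"fn": "apply_moves", "kwargs": {"motion": [[0,1,2.5,0],[0,1.7,5,0],[1,1.7,5.3,0],[4,1.7,5.3,0],[7,1.7,5.3,0],[9.5,1.7,5.3,0],[10.5,1.7,5.3,0],[10.5,1.7,5.3,0]]}}

```text
time: 18.65
position: [0.5813, 0.2955, 0.0771]
tcp_rot: [-0.001, 0.708, 0.0, 0.706]
wrist_force: [1.2, 0.4, -1.5]
width: 0.0588
```

```bash
python3 - <<'E'
from h import *
from rig import *
go((.5815,.2975,.065))
c=capture("side");cv2.imwrite("pics/s8.png",cv2.resize(c["color"][140:370,140:370,::-1],None,fx=2.6,fy=2.6,interpolation=cv2.INTER_CUBIC))
E
```

```text
t 18.65 pos [0.5813 0.2955 0.0771] w 0.0588 F [ 1.2  0.4 -1.5] jaw yaw 90.08 q6 -1.27 delta cm [1.21 0.2  0.03]
```

View pics/s8.png

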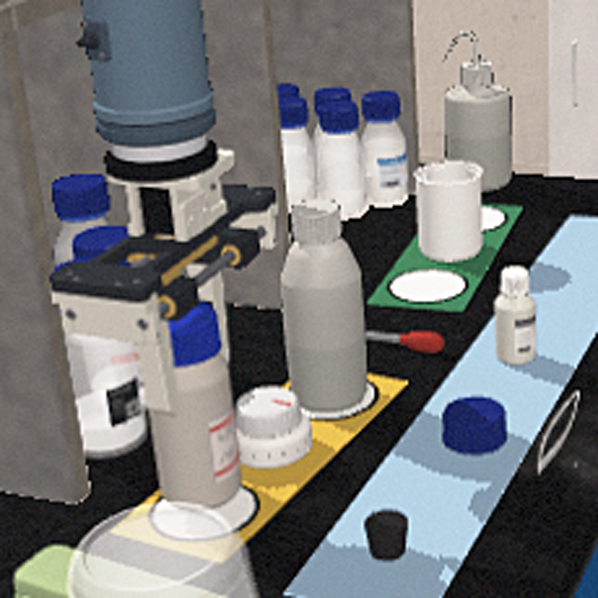

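{"fn": "apply_moves", "kwargs": {"motion": [[0.4,0.1,0,0],[0.8,0.1,0,0],[1.1,0.1,0,0],[1.2,0.1,0,0],[1.2,0.1,0,0],[1.2,0.1,0,0],[1.2,0.1,0,0],[1.2,0.1,0,0]]}}

```text
time: 19.7
position: [0.5824, 0.2969, 0.0659]
tcp_rot: [-0.001, 0.707, 0.001, 0.707]
wrist_force: [-0.4, 1.0, -2.7]
width: 0.0584
```

```bash
python3 -c "
from h import *
go((.5815,.2975,.064))"
```

```text
t 19.7 pos [0.5824 0.2969 0.0659] w 0.0584 F [-0.4  1.  -2.7] jaw yaw 90.08 q6 -1.27 delta cm [ 0.19  0.06 -0.09]
```

{"fn": "apply_moves", "kwargs": {"motion": [[0.1,0,0,0],[0.2,0,0,0],[0.2,0,0,0],[0.2,0,0,0],[0.2,0,0,0],[0.2,0,0,0],[0.2,0,0,0],[0.2,0,0,0]]}}

```text
time: 20.7
position: [0.5824, 0.2969, 0.0639]
tcp_rot: [-0.0, 0.707, 0.001, 0.707]
wrist_force: [-0.1, 0.1, -0.9]
width: 0.0588
```

{"fn": "apply_moves", "kwargs": {"motion": [[0,0,0,0],[0,0,0,0],[0,0,0,0],[0,0,0,0],[-1,0,0,0],[-4,0,0,0],[-8,0,0,0],[-12,0,0,0]], "grip": 7.6}}

```text
time: 21.7
position: [0.5823, 0.2969, 0.1858]
tcp_rot: [-0.0, 0.707, 0.001, 0.707]
wrist_force: [0.7, 0.6, 0.0]
width: 0.0759
```

```bash
python3 - <<'E'
from h import *
from rig import *
go((.4213,.137,.0))
c=capture("wrist");cv2.imwrite("pics/w9.png",c["color"][:,:,::-1]);X=cloud(c).reshape(-1,3)
m=(abs(X[:,2]-.1525)<.006)&(np.hypot(X[:,0]-.582,X[:,1]-.297)<.05);h=cv2.convexHull(X[m][:,:2].astype(np.float32))[:,0];print(m.sum(),circ(h),np.median(X[m][:,2]))
E
```

```text
t 21.7 pos [0.5823 0.2969 0.1858] w 0.0759 F [0.7 0.6 0. ] jaw yaw 90.08 q6 -1.27 delta cm [ 18.57 -15.97 -16.13]
5417 (array([0.58383179, 0.29550044]), np.float64(0.026073305748835245)) 0.15227575049758096
```

View pics/w9.png

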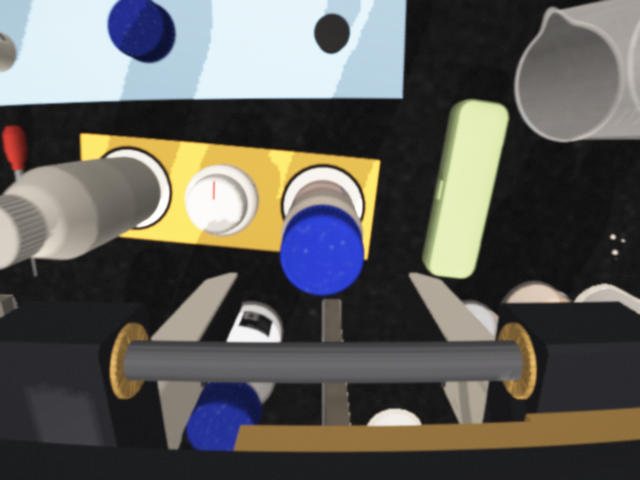

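{"fn": "apply_moves", "kwargs": {"motion": [[-1,-1,-3,0],[-1,-4,-7,0],[0,-8,-11,0],[0,-12,-14,0],[2,-15.9,-16.1,0],[6,-15.9,-16.1,0],[10,-15.9,-16.1,0],[13.5,-15.9,-16.1,0]], "grip": 8.5}}

```text
time: 22.75
position: [0.4219, 0.1374, 0.0485]
tcp_rot: [-0.0, 0.707, 0.0, 0.708]
wrist_force: [-0.0, 0.8, 0.2]
width: 0.0854
```

```bash
python3 - <<'E'
from h import *
from rig import *
go((.4213,.137,-.021))
c=capture("side");cv2.imwrite("pics/s10.png",cv2.resize(c["color"][190:370,250:430,::-1],None,fx=3.3,fy=3.3,interpolation=cv2.INTER_CUBIC))
c=capture("wrist");cv2.imwrite("pics/w10.png",c["color"][:,:,::-1]);X=cloud(c).reshape(-1,3)
m=(abs(X[:,2]-.028)<.006)&(np.hypot(X[:,0]-.421,X[:,1]-.137)<.04);h=cv2.convexHull(X[m][:,:2].astype(np.float32))[:,0];print(m.sum(),circ(h),np.median(X[m][:,2]))
E
```

```text
t 22.75 pos [0.4219 0.1374 0.0485] w 0.0854 F [-0.   0.8  0.2] jaw yaw 90.06 q6 -1.51 delta cm [ 6.95 -0.04 -0.07]
5796 (array([0.42103788, 0.13682952]), np.float64(0.025158908215108508)) 0.02847541111082469
```

View pics/s10.png

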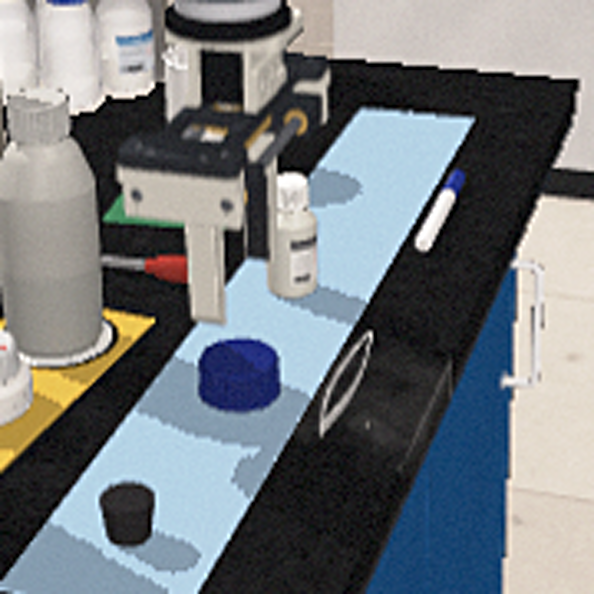

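View pics/w10.png

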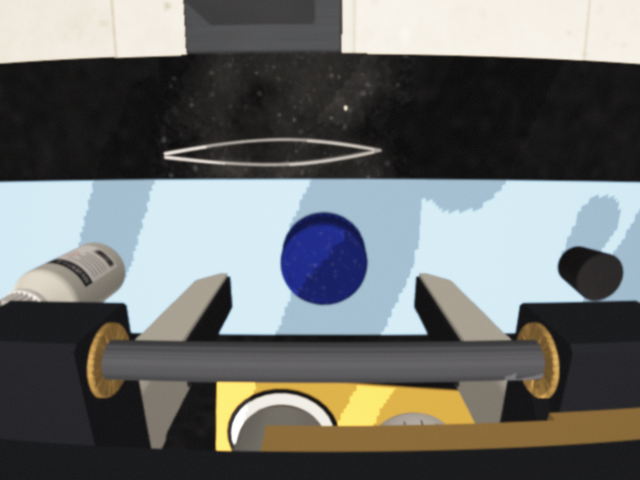

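{"fn": "apply_moves", "kwargs": {"motion": [[2,0,-0.1,0],[4,0,-0.1,0],[5.5,0,-0.1,0],[6,0,-0.1,0],[6,0,-0.1,0],[6,0,-0.1,0],[6,0,-0.1,0],[6,0,-0.1,0]]}}

```text
time: 23.85
position: [0.4208, 0.1376, -0.0108]
tcp_rot: [-0.001, 0.707, 0.001, 0.707]
wrist_force: [-0.6, -0.1, 0.4]
width: 0.085
```

```bash
python3 - <<'E'
from h import *
from rig import *
go((.4213,.137,-.021))
c=capture("side");cv2.imwrite("pics/s11.png",cv2.resize(c["color"][230:330,260:360,::-1],None,fx=6,fy=6,interpolation=cv2.INTER_CUBIC))
X=cloud(c)
for v in range(280,310,2): print(v,[tuple(X[v,u].round(3).tolist()) for u in (305,310,314)])
E
```

```text
t 23.85 pos [ 0.4208  0.1376 -0.0108] w 0.085 F [-0.6 -0.1  0.4] jaw yaw 90.08 q6 -1.51 delta cm [ 1.02 -0.06  0.05]
280 [(0.422, 0.226, 0.114), (0.414, 0.222, 0.113), (0.406, 0.223, 0.115)]
282 [(0.423, 0.226, 0.11), (0.413, 0.225, 0.111), (0.405, 0.224, 0.112)]
284 [(0.425, 0.222, 0.103), (0.414, 0.223, 0.106), (0.405, 0.225, 0.108)]
286 [(0.424, 0.224, 0.1), (0.413, 0.225, 0.102), (0.405, 0.225, 0.103)]
288 [(0.491, 0.06, 0.0), (0.424, 0.199, 0.083), (0.414, 0.201, 0.085)]
290 [(0.487, 0.068, 0.0), (0.425, 0.196, 0.076), (0.415, 0.199, 0.08)]
292 [(0.483, 0.079, 0.001), (0.425, 0.195, 0.072), (0.415, 0.199, 0.075)]
294 [(0.478, 0.092, 0.004), (0.425, 0.197, 0.068), (0.417, 0.195, 0.068)]
296 [(0.477, 0.095, 0.0), (0.424, 0.199, 0.065), (0.415, 0.202, 0.068)]
298 [(0.473, 0.105, 0.001), (0.425, 0.197, 0.059), (0.416, 0.199, 0.061)]
300 [(0.47, 0.115, 0.002), (0.425, 0.199, 0.055), (0.417, 0.196, 0.055)]
302 [(0.466, 0.124, 0.003), (0.426, 0.197, 0.05), (0.418, 0.196, 0.051)]
304 [(0.463, 0.131, 0.002), (0.427, 0.194, 0.043), (0.418, 0.195, 0.045)]
306 [(0.461, 0.138, 0.001), (0.427, 0.196, 0.04), (0.418, 0.195, 0.041)]
308 [(0.457, 0.149, 0.003), (0.427, 0.195, 0.034), (0.417, 0.198, 0.038)]
```

View pics/s11.png

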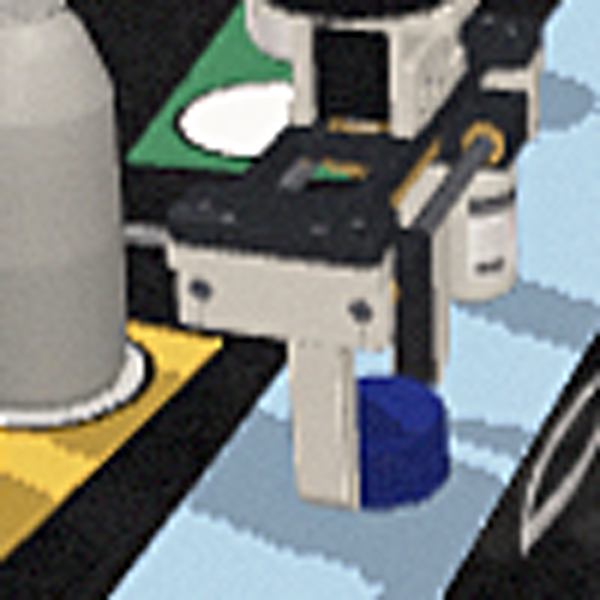

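{"fn": "apply_moves", "kwargs": {"motion": [[0.5,0,0,0],[1,0,0,0],[1.1,0,0,0],[1.1,0,0,0],[1.1,0,0,0],[1.1,0,0,0],[1.1,0,0,0],[1.1,0,0,0]]}}

```text
time: 24.9
position: [0.4206, 0.1376, -0.0221]
tcp_rot: [-0.0, 0.707, 0.0, 0.707]
wrist_force: [-0.1, -0.2, 0.2]
width: 0.0851
```

{"fn": "apply_moves", "kwargs": {"motion": [[0,0,0,0],[0,0,0,0],[0,0,0,0],[0,0,0,0],[0,0,0,0],[0,0,0,0],[0,0,0,0],[0,0,0,0]], "grip": 4, "force": 20}}

```text
time: 25.9
position: [0.4205, 0.1376, -0.0221]
tcp_rot: [-0.001, 0.707, 0.001, 0.707]
wrist_force: [-0.4, 0.2, 0.4]
width: 0.0517
```

{"fn": "apply_moves", "kwargs": {"motion": [[-3,0,0,0],[-8,0,0,0],[-13,1,1,0],[-17,3.5,3.5,0],[-19,7,7,0],[-19,10.5,10.5,0],[-19,13.5,14,0],[-19,15.8,16.2,0]]}}

```text
time: 26.9
position: [0.5834, 0.2971, 0.1672]
tcp_rot: [-0.001, 0.707, 0.001, 0.707]
wrist_force: [0.1, 0.7, -0.3]
width: 0.0513
```

{"fn": "apply_moves", "kwargs": {"motion": [[0,0,0,0],[0,0,0,0],[0,0,0,0],[0,0,0,0],[1,0,0,0],[2,0,0,0],[2,0,0,0],[2,0,0,0]]}}

```text
time: 27.9
position: [0.5823, 0.2959, 0.1476]
tcp_rot: [-0.001, 0.707, 0.0, 0.707]
wrist_force: [0.1, -0.3, -0.7]
width: 0.0516
```

```bash
python3 - <<'E'
from h import *
from rig import *
go((.5833,.2957,.129))
c=capture("wrist");cv2.imwrite("pics/w12.png",c["color"][:,:,::-1]);X=cloud(c).reshape(-1,3)
z=X[(np.hypot(X[:,0]-.583,X[:,1]-.296)<.015)][:,2];t=np.nanmedian(z);print("captop",t)
m=(abs(X[:,2]-t)<.005)&(np.hypot(X[:,0]-.583,X[:,1]-.296)<.04);h=cv2.convexHull(X[m][:,:2].astype(np.float32))[:,0];print(m.sum(),circ(h))
c=capture("side");cv2.imwrite("pics/s12.png",cv2.resize(c["color"][140:340,140:340,::-1],None,fx=3,fy=3,interpolation=cv2.INTER_CUBIC))
E
```

```text
t 27.9 pos [0.5823 0.2959 0.1476] w 0.0516 F [ 0.1 -0.3 -0.7] jaw yaw 90.08 q6 -1.27 delta cm [ 1.86 -0.02  0.1 ]
captop 0.1981332078060312
10101 (array([0.57893397, 0.29610482]), np.float64(0.029989204116327946))
```

View pics/s12.png

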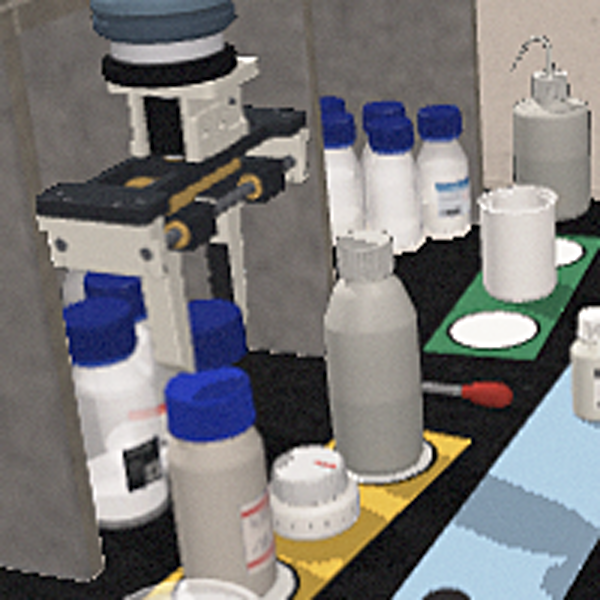

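View pics/w12.png

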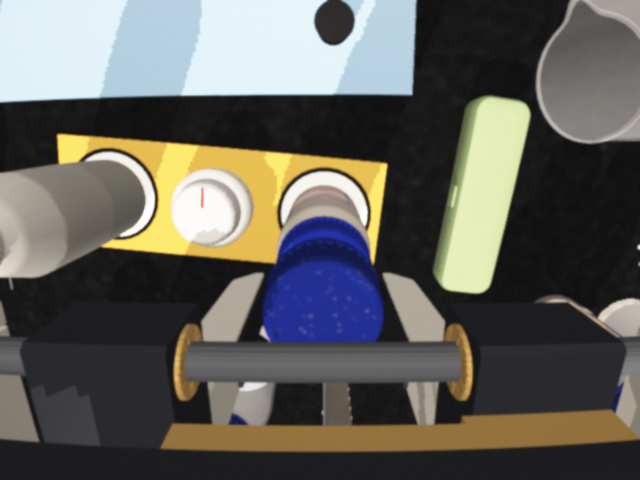

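```bash
python3 - <<'E'
from h import *
from rig import *
c=capture("wrist");X=cloud(c).reshape(-1,3);C=c["color"].reshape(-1,3).astype(int)
b=(C[:,2]>C[:,0]+50)
for n,z in [("cap",.198),("jar",.1525)]:
    m=b&(abs(X[:,2]-z)<.004)&(np.hypot(X[:,0]-.583,X[:,1]-.296)<.04);P=X[m]
    k=[]
    for y in np.arange(.276,.317,.004):
        q=P[abs(P[:,1]-y)<.002]
        if len(q): k.append((q[:,0].min(),y))
    k=np.array(k);print(n,m.sum(),circ(k),k[:,0].min())
E
```

```text
cap 8989 (array([0.58698582, 0.29527639]), np.float64(0.029137953166911756)) 0.5579006070103021
jar 901 (array([0.58791905, 0.29547457]), np.float64(0.03014532662515107)) 0.5579516115229558
```

{"fn": "apply_moves", "kwargs": {"motion": [[0.5,0,0.1,0],[1,0,0.1,0],[1.4,0,0.1,0],[1.7,0,0.1,0],[1.9,0,0.1,0],[1.9,0,0.1,0],[1.9,0,0.1,0],[1.9,0,0.1,0]]}}

```text
time: 29.05
position: [0.5835, 0.2959, 0.1291]
tcp_rot: [-0.0, 0.707, 0.001, 0.707]
wrist_force: [-0.2, -0.8, -1.2]
width: 0.0519
```

```bash
python3 - <<'E'
from h import *
from rig import *
go((.5833,.2957,.129))
c=capture("side");cv2.imwrite("pics/s13.png",cv2.resize(c["color"][190:320,140:270,::-1],None,fx=4.5,fy=4.5,interpolation=cv2.INTER_CUBIC))
E
```

```text
t 29.05 pos [0.5835 0.2959 0.1291] w 0.0519 F [-0.2 -0.8 -1.2] jaw yaw 90.08 q6 -1.27 delta cm [ 0.01 -0.02 -0.02]
```

View pics/s13.png

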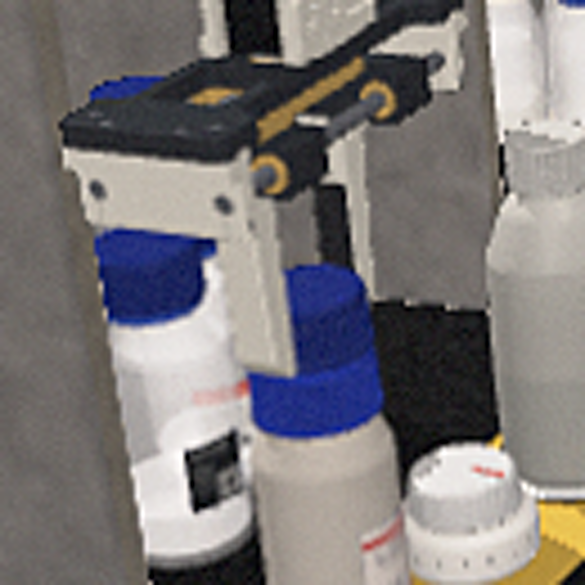

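The spare cap sits squarely on the jar's cap. I lower 1 mm, release and rise.

{"fn": "apply_moves", "kwargs": {"motion": [[0.1,0,0,0],[0.1,0,0,0],[0.1,0,0,0],[0.1,0,0,0],[0.1,0,0,0],[0.1,0,0,0],[0.1,0,0,0],[0.1,0,0,0]]}}

```text
time: 30.1
position: [0.5836, 0.2959, 0.1282]
tcp_rot: [-0.0, 0.707, 0.001, 0.707]
wrist_force: [1.1, -0.6, 4.8]
width: 0.0516
```

{"fn": "apply_moves", "kwargs": {"motion": [[0,0,0,0],[0,0,0,0],[0,0,0,0],[0,0,0,0],[-1,0,0,0],[-3,0,0,0],[-5,0,0,0],[-7,0,0,0]], "grip": 7}}

```text
time: 31.1
position: [0.5835, 0.2959, 0.1994]
tcp_rot: [-0.0, 0.707, 0.001, 0.707]
wrist_force: [0.6, 0.3, 0.0]
width: 0.0697
```

```bash
python3 - <<'E'
from h import *
from rig import *
go((.4319,-.009,.02))
c=capture("wrist");cv2.imwrite("pics/w14.png",c["color"][:,:,::-1]);X=cloud(c).reshape(-1,3)
m=(abs(X[:,2]-.178)<.005)&(np.hypot(X[:,0]-.583,X[:,1]-.296)<.045);h=cv2.convexHull(X[m][:,:2].astype(np.float32))[:,0];print(m.sum(),circ(h),np.median(X[m][:,2]))
E
```

```text
t 31.1 pos [0.5835 0.2959 0.1994] w 0.0697 F [0.6 0.3 0. ] jaw yaw 90.08 q6 -1.27 delta cm [ 17.92 -30.47 -15.22]
5610 (array([0.58408597, 0.29510675]), np.float64(0.025098776804394745)) 0.1788066005694164
```

View pics/w14.png

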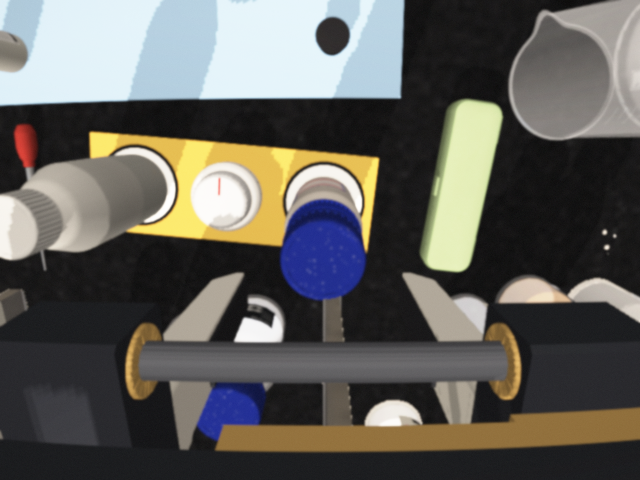

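{"fn": "apply_moves", "kwargs": {"motion": [[0,-3,-3,0],[0,-7,-6,0],[0,-11.5,-8,0],[0,-16,-10,0],[0,-20.5,-12,0],[0,-25,-13.5,0],[0,-29,-15,0],[3,-30.5,-15.2,0]], "grip": 6.5}}

```text
time: 32.15
position: [0.433, -0.0118, 0.1698]
tcp_rot: [-0.001, 0.705, -0.001, 0.709]
wrist_force: [0.2, 0.7, -0.7]
width: 0.0651
```

{"fn": "apply_moves", "kwargs": {"motion": [[0,0,0,0],[2,0,0,0],[4,0,0,0],[5,0,0,0],[5,0,0,0],[5,0,0,0],[5,0,0,0],[5,0,0,0]]}}

```text
time: 33.15
position: [0.4321, -0.0094, 0.1183]
tcp_rot: [-0.001, 0.707, 0.0, 0.707]
wrist_force: [0.8, 0.2, 0.0]
width: 0.0644
```

```bash
python3 - <<'E'
from h import *
from rig import *
go((.4319,-.009,.003))
c=capture("wrist");cv2.imwrite("pics/w15.png",c["color"][:,:,::-1]);X=cloud(c).reshape(-1,3)
m=(abs(X[:,2]-.0875)<.004)&(np.hypot(X[:,0]-.432,X[:,1]+.009)<.03);h=cv2.convexHull(X[m][:,:2].astype(np.float32))[:,0];print(m.sum(),circ(h),np.median(X[m][:,2]))
E
```

```text
t 33.15 pos [ 0.4321 -0.0094  0.1183] w 0.0644 F [0.8 0.2 0. ] jaw yaw 90.08 q6 -1.85 delta cm [11.53  0.05 -0.03]
1237 (array([ 0.43161661, -0.00935768]), np.float64(0.012041413465726139)) 0.08770177455642436
```

View pics/w15.png

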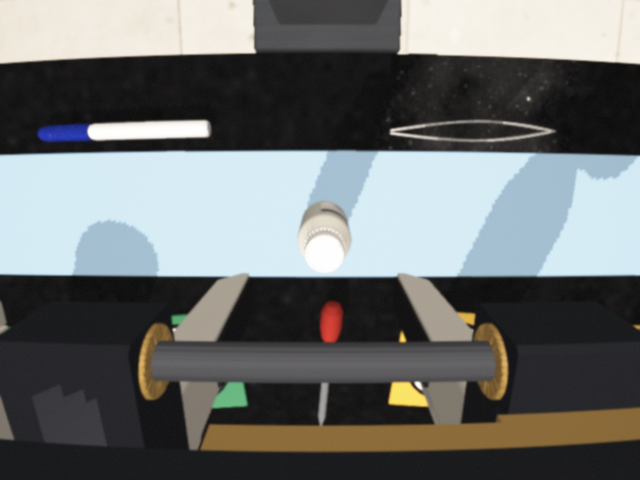

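{"fn": "apply_moves", "kwargs": {"motion": [[3,0,0,0],[6,0,0,0],[9,0,0,0],[11,0,0,0],[11.5,0,0,0],[11.5,0,0,0],[11.5,0,0,0],[11.5,0,0,0]]}}

```text
time: 34.2
position: [0.4324, -0.0095, 0.0036]
tcp_rot: [-0.001, 0.707, 0.0, 0.708]
wrist_force: [0.3, 0.5, -0.0]
width: 0.0649
```

{"fn": "apply_moves", "kwargs": {"motion": [[0,0,0,0],[0,0,0,0],[0,0,0,0],[0,0,0,0],[0,0,0,0],[0,0,0,0],[0,0,0,0],[0,0,0,0]], "grip": 2.5, "force": 15}}

```text
time: 35.2
position: [0.4318, -0.0094, 0.0029]
tcp_rot: [-0.001, 0.707, 0.001, 0.707]
wrist_force: [0.1, -0.4, 1.2]
width: 0.0364
```

```bash
python3 - <<'E'
from h import *
go((.5668,-.1359,.005))
E
```

```text
t 35.2 pos [ 0.4318 -0.0094  0.0029] w 0.0364 F [ 0.1 -0.4  1.2] jaw yaw 90.08 q6 -1.85 delta cm [ -0.21 -12.67  13.48]
```

{"fn": "apply_moves", "kwargs": {"motion": [[-3,0,0,0],[-7,0,0,0],[-11,-1,1,0],[-12,-4,4,0],[-12,-7,7.5,0],[-12,-10,11,0],[-12,-12.6,13.5,0],[-11,-12.6,13.5,0]]}}

```text
time: 36.2
position: [0.5688, -0.1374, 0.1126]
tcp_rot: [-0.0, 0.707, -0.001, 0.708]
wrist_force: [-0.5, 0.8, -2.0]
width: 0.0363
```

{"fn": "apply_moves", "kwargs": {"motion": [[0,0,0,0],[2,0,0,0],[5,0,0,0],[8,0,0,0],[9.5,0,0,0],[9.5,0,0,0],[9.5,0,0,0],[9.5,0,0,0]]}}

```text
time: 37.2
position: [0.5679, -0.1355, 0.0192]
tcp_rot: [-0.001, 0.706, 0.0, 0.708]
wrist_force: [0.0, 0.1, -0.2]
width: 0.0361
```

```bash
python3 - <<'E'
from h import *
from rig import *
go((.5668,-.1359,.005))
c=capture("side");cv2.imwrite("pics/s16.png",cv2.resize(c["color"][160:310,220:370,::-1],None,fx=4,fy=4,interpolation=cv2.INTER_CUBIC))
E
```

```text
t 37.2 pos [ 0.5679 -0.1355  0.0192] w 0.0361 F [ 0.   0.1 -0.2] jaw yaw 90.09 q6 -2.0 delta cm [ 1.41 -0.04 -0.11]
```

View pics/s16.png

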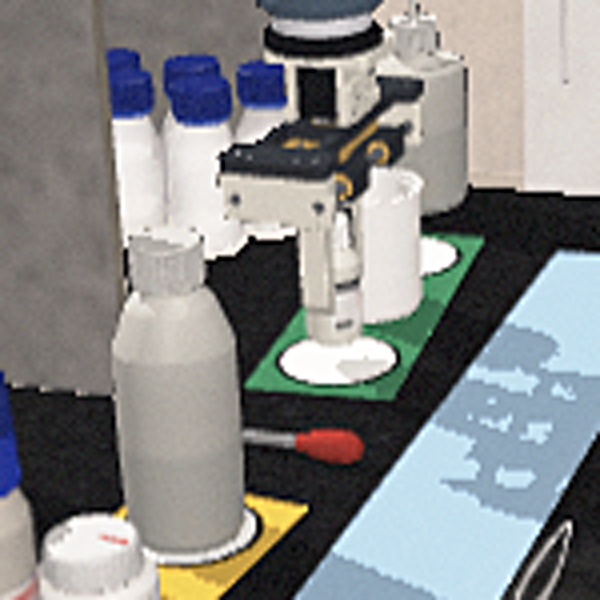

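{"fn": "apply_moves", "kwargs": {"motion": [[0.4,0,-0.1,0],[0.8,0,-0.1,0],[1.2,0,-0.1,0],[1.5,0,-0.1,0],[1.5,0,-0.1,0],[1.5,0,-0.1,0],[1.5,0,-0.1,0],[1.5,0,-0.1,0]]}}

```text
time: 38.25
position: [0.566, -0.1349, 0.0036]
tcp_rot: [-0.0, 0.707, 0.001, 0.707]
wrist_force: [-3.4, 2.1, 7.2]
width: 0.0362
```

{"fn": "apply_moves", "kwargs": {"motion": [[0,0,0,0],[0,0,0,0],[0,0,0,0],[0,0,0,0],[-1,0,0,0],[-4,0,0,0],[-8,0,0,0],[-12,0,0,0]], "grip": 5.6}}

```text
time: 39.25
position: [0.5659, -0.1351, 0.1247]
tcp_rot: [-0.001, 0.707, 0.0, 0.707]
wrist_force: [0.7, -0.4, -0.1]
width: 0.056
```

```bash
python3 - <<'E'
from h import *
from rig import *
go((.4294,.3033,.1))
c=capture("wrist");cv2.imwrite("pics/w17.png",c["color"][:,:,::-1]);X=cloud(c).reshape(-1,3)
m=(abs(X[:,2]-.0885)<.004)&(np.hypot(X[:,0]-.567,X[:,1]+.136)<.03);h=cv2.convexHull(X[m][:,:2].astype(np.float32))[:,0];print(m.sum(),circ(h),np.median(X[m][:,2]))
E
```

```text
t 39.25 pos [ 0.5659 -0.1351  0.1247] w 0.056 F [ 0.7 -0.4 -0.1] jaw yaw 90.08 q6 -2.0 delta cm [  2.46  43.86 -13.59]
1178 (array([ 0.56560373, -0.13568352]), np.float64(0.011995329165239167)) 0.08875523998469256
```

View pics/w17.png

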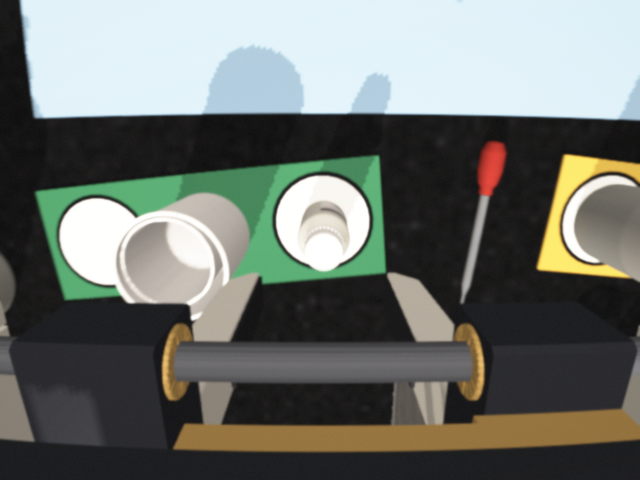

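```bash
python3 - <<'E'
from h import *
c=dict(np.load("top0.npz"))
X=np.vstack([cloud(c).reshape(-1,3),cloud(dict(np.load("side0.npz"))).reshape(-1,3)])
m=(X[:,2]>.06)&(X[:,2]<.34)&(X[:,0]>.6)&(X[:,0]<.72)&(X[:,1]<-.25)&(X[:,1]>-.44)
H,xe,ye=np.histogram2d(X[m][:,0],X[m][:,1],bins=[np.arange(.60,.73,.01),np.arange(-.44,-.24,.01)])
print(ye.round(2));
for i in range(len(H)):print(round(xe[i],2),H[i].astype(int))
E
```

```text
[-0.44 -0.43 -0.42 -0.41 -0.4  -0.39 -0.38 -0.37 -0.36 -0.35 -0.34 -0.33
 -0.32 -0.31 -0.3  -0.29 -0.28 -0.27 -0.26 -0.25]
0.6 [35 52 84  2  0  0  0  0  0  0  0  0  0  0  0  0  0  0 22]
0.61 [110  33 125  10   0   0   0   0   0   0   0   0   0   0   0   0   0   0
   0]
0.62 [ 96  32 118   7   0   0   0   0   0   0   0   0   0   0   0   0   0   0
   0]
0.63 [29 41 91  1  0  0  0  0  0  0  0  0  0  0  0  0  0  0  0]
0.64 [32 76  9  0  0  0  0  0  0  0  0  0  0  0  0  0  0  0  0]
0.65 [18 14  0  0  0  0  0  0  0  0  0  0  0  0  0  0  0  0  0]
0.66 [0 0 0 0 0 0 0 0 0 0 0 0 0 0 0 0 0 0 0]
0.67 [ 0  0  0 12 12  1  0  5  2  0  0  0  0  0  0  0  0  0  0]
0.68 [  0   0  91 506 776  14  50 106 128  40   1   0   0   0   0   0   0   0
   0]
0.69 [  0   0   0  27 689  23  29  34  99 140  19   0   0   0   0   0   0   0
   0]
0.7 [  0   0   0  26 581  23  24  29  34 133  47   0   0   1   0   0   0   0
   0]
0.71 [  0   0   0  27 490  22  27  28  30  98  30  46 111 106  41   0   0   0
   0]
```

The vial stands at its ring centre, (.566,-.136). A background bottle stands near (.69,-.36), so I'll hold the stopper with the jaws at yaw of about 28° to clear both that bottle and the cup.

{"fn": "apply_moves", "kwargs": {"motion": [[-3,1,-1,0],[-6,4,-3,8],[-6,8.5,-5,16],[-6,13,-7,24],[-6,17.5,-8.5,32],[-6,22,-10,40],[-6,26.5,-11.5,48],[-6,31,-12.5,56]], "grip": 6.5}}

```text
time: 40.3
position: [0.4398, 0.1761, 0.1836]
tcp_rot: [0.333, 0.623, -0.333, 0.624]
wrist_force: [0.8, 0.1, 0.2]
width: 0.0649
```

```bash
python3 - <<'E'
from h import *
go((.4295,.3033,.09))
E
```

```text
t 40.3 pos [0.4398 0.1761 0.1836] w 0.0649 F [0.8 0.1 0.2] jaw yaw 33.81 q6 -0.45 delta cm [  9.36   6.21 -11.15]
```

{"fn": "apply_moves", "kwargs": {"motion": [[0,2,-3.6,3],[0,4,-7.2,6],[0,6.2,-11.1,6],[3,6.2,-11.1,6],[6,6.2,-11.1,6],[8.4,6.2,-11.1,6],[8.4,6.2,-11.1,6],[8.4,6.2,-11.1,6]]}}

```text
time: 41.3
position: [0.4304, 0.3016, 0.1]
tcp_rot: [0.364, 0.606, -0.363, 0.607]
wrist_force: [-0.1, 0.5, 0.5]
width: 0.0649
```

```bash
python3 - <<'E'
from h import *
from rig import *
c=capture("wrist");cv2.imwrite("pics/w18.png",c["color"][:,:,::-1]);X=cloud(c).reshape(-1,3)
m=(abs(X[:,2]-.028)<.004)&(np.hypot(X[:,0]-.4295,X[:,1]-.3033)<.03);h=cv2.convexHull(X[m][:,:2].astype(np.float32))[:,0];k=circ(h);print(m.sum(),k,np.median(X[m][:,2]))
go((*k[0],-.022))
E
```

```text
1426 (array([0.42956219, 0.30367449]), np.float64(0.01518280856594075)) 0.028575344169276148
t 41.35 pos [0.4307 0.3017 0.1003] w 0.0654 F [0.3 0.7 0.1] jaw yaw 28.08 q6 -0.09 delta cm [12.23 -0.03 -0.23]
```

View pics/w18.png

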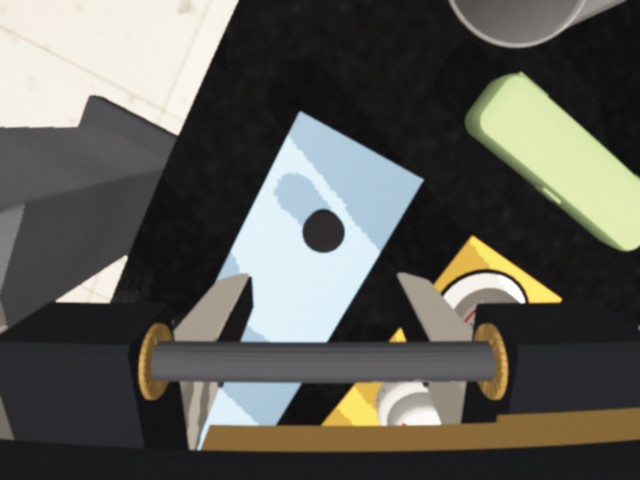

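{"fn": "apply_moves", "kwargs": {"motion": [[3,0,-0.2,0],[6,0,-0.2,0],[9,0,-0.2,0],[11,0,-0.2,0],[12,0,-0.2,0],[12.2,0,-0.2,0],[12.2,0,-0.2,0],[12.2,0,-0.2,0]]}}

```text
time: 42.35
position: [0.4294, 0.3034, -0.0223]
tcp_rot: [0.364, 0.606, -0.363, 0.607]
wrist_force: [0.5, 0.6, 0.1]
width: 0.0651
```

{"fn": "apply_moves", "kwargs": {"motion": [[0,0,0,0],[0,0,0,0],[0,0,0,0],[0,0,0,0],[0,0,0,0],[0,0,0,0],[0,0,0,0],[0,0,0,0]], "grip": 2, "force": 12}}

```text
time: 43.35
position: [0.4287, 0.3031, -0.0231]
tcp_rot: [0.364, 0.606, -0.364, 0.606]
wrist_force: [-0.8, -0.6, 0.8]
width: 0.0291
```

{"fn": "apply_moves", "kwargs": {"motion": [[-1,0,0,0],[-3,0,0,0],[-6,0,0,0],[-10,0,0,0],[-14,0,0,0],[-18,0,0,0],[-20,0,0,0],[-20,0,0,0]]}}

```text
time: 44.35
position: [0.4298, 0.3036, 0.179]
tcp_rot: [0.365, 0.605, -0.362, 0.607]
wrist_force: [-0.1, 0.4, -0.4]
width: 0.029
```

```bash
python3 - <<'E'
from h import *
from rig import *
go((.5847,-.3248,.178))
c=capture("side");cv2.imwrite("pics/s19.png",cv2.resize(c["color"][180:380,200:400,::-1],None,fx=3,fy=3,interpolation=cv2.INTER_CUBIC))
E
```

```text
t 44.35 pos [0.4298 0.3036 0.179 ] w 0.029 F [-0.1  0.4 -0.4] jaw yaw 28.09 q6 -0.09 delta cm [ 6.000e-02 -1.592e+01  6.273e+01]
```

View pics/s19.png

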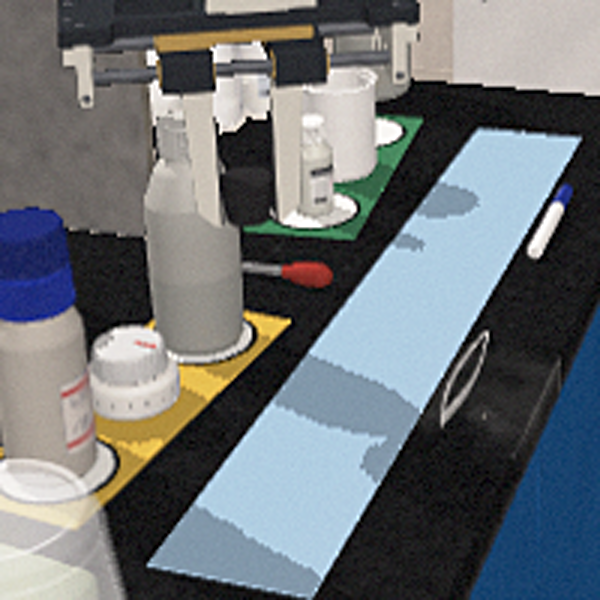

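{"fn": "apply_moves", "kwargs": {"motion": [[0,-0.8,3,0],[0,-2,8,0],[0,-3.3,13,0],[0,-4.6,18,0],[0,-5.8,23,0],[0,-7.1,28,0],[0,-8.4,33,0],[0,-9.6,38,0]]}}

```text
time: 45.4
position: [0.522, -0.0787, 0.1752]
tcp_rot: [0.364, 0.607, -0.364, 0.605]
wrist_force: [-0.2, 0.8, -0.4]
width: 0.0289
```

{"fn": "apply_moves", "kwargs": {"motion": [[0,-1.3,5,0],[0,-2.5,10,0],[0,-3.8,15,0],[0,-5,20,0],[0,-6,23.5,0],[0,-6.3,24.7,0],[0,-6.3,24.7,0],[0,-6.3,24.7,0]]}}

```text
time: 46.4
position: [0.5833, -0.3232, 0.1765]
tcp_rot: [0.364, 0.607, -0.363, 0.606]
wrist_force: [-0.1, 0.0, -0.9]
width: 0.0283
```

```bash
python3 - <<'E'
from h import *
from rig import *
go((.5847,-.3248,-.020))
c=capture("wrist");cv2.imwrite("pics/w20.png",c["color"][:,:,::-1])
E
```

```text
t 46.4 pos [ 0.5833 -0.3232  0.1765] w 0.0283 F [-0.1  0.  -0.9] jaw yaw 28.14 q6 -1.16 delta cm [19.65  0.05  0.23]
```

View pics/w20.png

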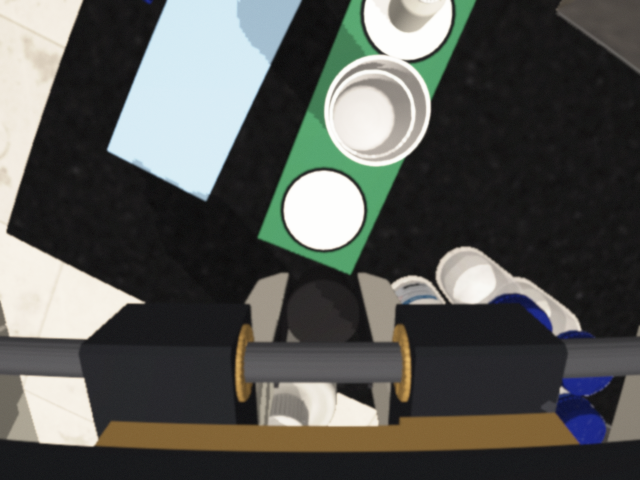

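```bash
python3 - <<'E'
from h import *
from rig import *
s0=[dict(np.load("top0.npz")),dict(np.load("side0.npz")),capture("wrist")]
a=np.radians(28.1);u=np.array([np.cos(a),np.sin(a)]);v=np.array([-u[1],u[0]])
for c in s0:
    X=cloud(c).reshape(-1,3);X=X[(X[:,2]>.06)&(X[:,2]<.18)&(X[:,0]>.4)]
    d=X[:,:2]-[.5847,-.3248];U=d@u;V=d@v
    for vv in np.arange(-.1,.1,.02):
        k=(V>=vv)&(V<vv+.02)&(U>.045)&(U<.25);k2=(V>=vv)&(V<vv+.02)&(U<-.045)&(U>-.2)
        print(round(vv,2),U[k].min().round(3) if k.sum() else '-',k.sum(),'| neg',U[k2].max().round(3) if k2.sum() else '-',k2.sum())
    k=(abs(U)<.1)&(V>.0);print("minV+",V[k].min() if k.any() else None)
    k=(abs(U)<.1)&(V<-0.03);print("minV-",V[k].max() if k.any() else None)
E
```

```text
-0.1 0.062 639 | neg -0.045 80
-0.08 0.064 1051 | neg - 0
-0.06 0.113 537 | neg - 0
-0.04 0.125 82 | neg - 0
-0.02 - 0 | neg - 0
0.0 - 0 | neg - 0
0.02 - 0 | neg - 0
0.04 0.045 35 | neg - 0
0.06 0.045 118 | neg -0.088 199
0.08 0.06 42 | neg -0.086 387
minV+ 0.0505840028752306
minV- -0.06394094312956079
-0.1 0.065 178 | neg -0.047 2
-0.08 0.067 516 | neg - 0
-0.06 0.088 281 | neg - 0
-0.04 0.126 100 | neg - 0
-0.02 - 0 | neg - 0
0.0 - 0 | neg - 0
0.02 - 0 | neg - 0
0.04 0.045 17 | neg - 0
0.06 0.045 32 | neg - 0
0.08 0.063 15 | neg - 0
minV+ 0.048750721528674615
minV- -0.056335217957311765
-0.1 0.184 83 | neg - 0
-0.08 0.072 1220 | neg - 0
-0.06 0.114 2041 | neg - 0
-0.04 0.126 341 | neg - 0
-0.02 - 0 | neg - 0
0.0 - 0 | neg - 0
0.02 - 0 | neg - 0
0.04 0.045 225 | neg - 0
0.06 0.047 689 | neg - 0
0.08 0.058 745 | neg - 0
minV+ 0.05006236472815245
minV- -0.06540685297941193
```

{"fn": "apply_moves", "kwargs": {"motion": [[3,0,0.1,0],[7,0,0.1,0],[11,0,0.1,0],[14.5,0,0.1,0],[17,0,0.1,0],[18,0,0.1,0],[18,0,0.1,0],[18,0,0.1,0]]}}

```text
time: 47.5
position: [0.585, -0.3263, -0.0016]
tcp_rot: [0.364, 0.606, -0.364, 0.607]
wrist_force: [0.2, 0.2, -0.2]
width: 0.029
```

```bash
python3 - <<'E'
from h import *
from rig import *
go((.5847,-.3248,-.021))
c=capture("side");cv2.imwrite("pics/s21.png",cv2.resize(c["color"][160:300,250:390,::-1],None,fx=4,fy=4,interpolation=cv2.INTER_CUBIC))
E
```

```text
t 47.5 pos [ 0.585  -0.3263 -0.0016] w 0.029 F [ 0.2  0.2 -0.2] jaw yaw 28.1 q6 -1.17 delta cm [ 1.94  0.04 -0.15]
```

View pics/s21.png

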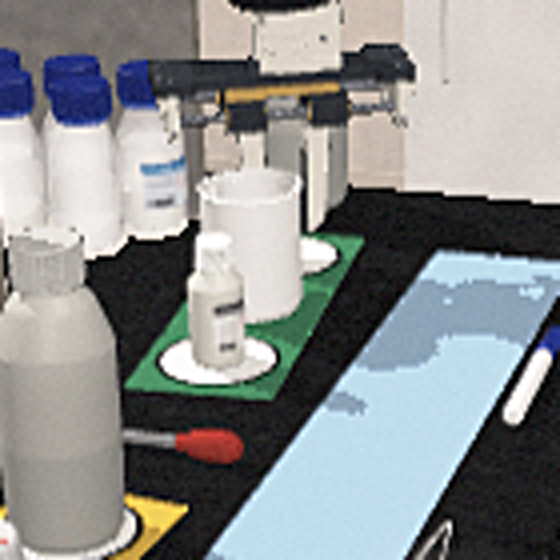

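{"fn": "apply_moves", "kwargs": {"motion": [[0.5,0,-0.1,0],[1,0,-0.1,0],[1.5,0,-0.1,0],[1.8,0,-0.1,0],[1.9,0,-0.1,0],[1.9,0,-0.1,0],[1.9,0,-0.1,0],[1.9,0,-0.1,0]]}}

```text
time: 48.55
position: [0.5836, -0.325, -0.0221]
tcp_rot: [0.364, 0.606, -0.364, 0.606]
wrist_force: [-0.4, -0.6, 0.7]
width: 0.0288
```

```bash
python3 - <<'E'
from h import *
go((.5847,-.3248,-.0215))
E
```

```text
t 48.55 pos [ 0.5836 -0.325  -0.0221] w 0.0288 F [-0.4 -0.6  0.7] jaw yaw 28.08 q6 -1.16 delta cm [-0.06  0.1   0.03]
```

Seated; release slowly and rise.

{"fn": "apply_moves", "kwargs": {"motion": [[0,0,0,0],[0,0,0,0],[0,0,0,0],[0,0,0,0],[-0.5,0,0,0],[-2,0,0,0],[-5,0,0,0],[-9,0,0,0]], "grip": 5}}

```text
time: 49.55
position: [0.5832, -0.3247, 0.069]
tcp_rot: [0.364, 0.607, -0.364, 0.606]
wrist_force: [0.7, -0.2, -0.3]
width: 0.0501
```

{"fn": "apply_moves", "kwargs": {"motion": [[-4,0,0,0],[-8,0,0,0],[-11,-2,0,0],[-11,-5,0,0],[-11,-9,0,0],[-11,-13,0,0],[-11,-17,0,0],[-11,-20,0,0]]}}

```text
time: 50.55
position: [0.4058, -0.4199, 0.1793]
tcp_rot: [0.364, 0.606, -0.364, 0.607]
wrist_force: [0.6, -0.4, 0.2]
width: 0.0502
```

```bash
python3 - <<'E'
from h import *
from rig import *
go((0.4,-.4,.2))
c=capture("wrist");cv2.imwrite("pics/w22.png",c["color"][:,:,::-1])
c=capture("top");cv2.imwrite("pics/t22.png",c["color"][:,:,::-1]);X=cloud(c).reshape(-1,3)
yc,ya=np.array([.5730,.2021]),np.radians(-5.4);gc,ga=np.array([.5755,-.2302]),np.radians(5.5)
for n,p,z,C,a in [("cap",(.584,.295),.178,yc,ya),("bot",(.564,.107),.179,yc,ya),("vial",(.566,-.136),.088,gc,ga),("stop",(.585,-.325),.029,gc,ga),("cuprim",(.5755,-.23),.093,gc,ga),("timer",(.573,.202),.05,yc,ya)]:
    m=(abs(X[:,2]-z)<.006)&(np.hypot(X[:,0]-p[0],X[:,1]-p[1])<.045);h=cv2.convexHull(X[m][:,:2].astype(np.float32))[:,0]
    k=circ(h);d=k[0]-C;print(n,m.sum(),k[0].round(4),(2*k[1]).round(4),np.median(X[m][:,2]).round(4),"mat xy",np.round([d@[np.cos(a),np.sin(a)],d@[-np.sin(a),np.cos(a)]],4))
E
```

```text
t 50.55 pos [ 0.4058 -0.4199  0.1793] w 0.0502 F [ 0.6 -0.4  0.2] jaw yaw 28.04 q6 -1.48 delta cm [-2.07  0.43 -2.03]
cap 657 [0.5837 0.2947] 0.0501 0.1789 mat xy [0.002  0.0932]
bot 411 [0.5641 0.1074] 0.0399 0.1798 mat xy [ 0.0001 -0.0951]
vial 126 [ 0.5652 -0.135 ] 0.0236 0.0887 mat xy [-0.0012  0.0958]
stop 167 [ 0.5828 -0.3249] 0.0302 0.0299 mat xy [-0.0018 -0.095 ]
cuprim 270 [ 0.5757 -0.2307] 0.0725 0.0918 mat xy [ 0.0001 -0.0005]
timer 469 [0.5719 0.2009] 0.0502 0.0491 mat xy [-0.0009 -0.0013]
```

View pics/t22.png

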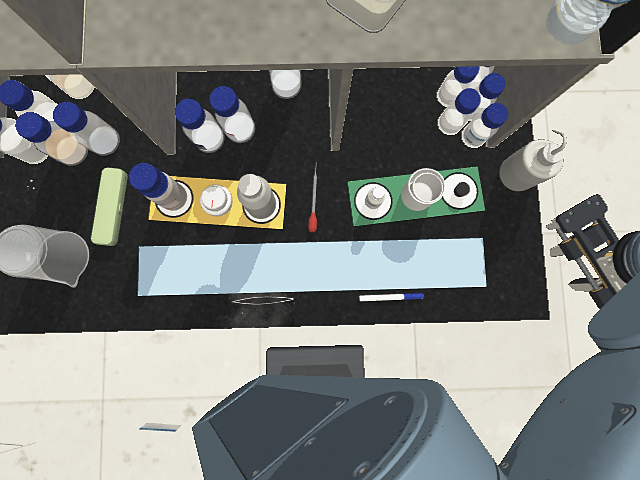

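The top view shows all four objects on their rings and the cap on the jar. The dropper, at (314,195), and the marker, at (392,297), are in the same place as in the first picture, and the gripper is clear. I'm handing in.

```bash
python3 -c "
from rig import *
print(hand_in())"
```

```text
the job is handed in; nothing more can be done
None
```

I set out the whole kit and handed it in at about 51 s of the 112 s allowed. `hand_in()` reports no verdict, so these are my own last checks from the top camera.

| Item | Distance from target | Limit |
|---|---|---|
| Bottle, right yellow ring | under 1 mm | 14 mm |
| Vial, left green ring | about 1 mm | 14 mm |
| Stopper, right green ring | about 2 mm | 14 mm |
| Jar with spare cap, left yellow ring | about 2 mm, read off the spare cap's top | 14 mm |
| Spare cap over jar | about 1 mm | 12 mm |

- **Upright and level:** the tops are within about 1 mm of the heights expected for upright objects. The spare cap's top is at 0.179 m, where it should be for a level cap.
- **Dropper and marker:** both are at the same pixels as in the first picture, and the gripper was clear of everything.
- **Disagreement found:** the reported TCP sat about 31 mm below the fingertips that the cameras showed. My first grip on the bottle therefore closed above its cap without moving it. I allowed for this offset in every later grasp.
- **Other check:** with the spare cap on top, I could not measure the jar directly at the end. Before the cap went on, the wrist camera put the jar about 2 mm from its ring centre.

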